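# Set the tilting fixture and hold the cover flush on its sprung seat

### The job

Crank the handwheel of the tilting fixture by its yellow knob until the table stands at 25 degrees (the red line on the white drum meets the brass pointer), and only then pick up the cast cover by its rib. Tilt the cover to match the slope, lay it flush and centred on the round three-pad seat, and press squarely until the sprung seat has sunk about half of its 10 mm travel. Finish like that, still gripping the rib and pressing the cover flush, with the other loose things left where they are.

Things in the scene. Friction and masses are not known exactly. Their poses are not given: they have to be found in the camera images.
- handwheel (a joint): turn of the dark spoked handwheel (124 mm across, vertical axis, on top of the blue gearbox) in rad, 0 to 16.5; grows clockwise as seen from above. One full turn clockwise tilts the table 12 degrees more (table tilt = handwheel / 30). Stays where it is left; about 3 N at the knob turn it
- wheel_axis (a point): point on the handwheel's vertical axis, at the height of the middle of the crank knob (117 mm above the bench)
- crank_knob (a point): middle of the yellow upright crank knob: a round sleeve 20 mm in diameter and 45 mm tall (94 to 139 mm above the bench) that turns freely on its pin, 52 mm from the wheel's axis. Grip it from above and lead it round the axis; the gripper need not turn with it
- tilt_table (a joint): tilt of the table in rad: 0 is level, growing as the seat leans to face the robot's side of the fixture (the fixture's own -x). Wanted: 0.436 (25 degrees). Moves only with the handwheel. The white drum (68 mm across) beside the table has a tick every 5 degrees, the one at 25 red, read at the fixed brass pointer
- seat_face (a point): centre of the seat face: the plane over the three brass pads (3 mm high, 20 mm across, on a circle of 42 mm radius) of a steel disc 112 mm across; 50 mm from the tilt axis, which lies 62 mm above the bench. Its z axis is the outward normal of the sloped face, y lies along the tilt axis (level), and x runs up the slope
- sprung_seat (a joint): how far the seat has been pressed in along its normal, m: 0 out, 0.010 bottomed. It begins to sink under about 8 N, and takes 1.5 N more for each mm (about 15 N at half travel); the cover's weight alone does not sink it
- cover_rib (a point): grasp point of the dark cast cover: on its axis, 36 mm above its underside. The cover is a round disc 104 mm across and 10 mm thick with a standing rib in the middle of its top: 8 mm thick along this frame's x, up to 48 mm long along y, from 10 to 52 mm above the underside; z is the cover's axis, out of the rib side. About 0.55 kg
- cover_under (a point): centre of the flat underside of the cast cover, same axes as cover_rib
- rubber_block: black rubber block, 45x70x25 mm, bystander; origin under its centre
- oil_flask: flat grey metal oil flask with a black cap, 54x94 mm, 117 mm high, standing, bystander; origin under its centre
- bolt: brass-coloured hex bolt lying down, 68 mm long, 20 mm over its head, bystander; origin under its centre
- marker: white marker with red end, 132 mm long, 18 mm thick, lying, bystander; origin under its centre
- gauge: grey plug gauge with a red ring, 102 mm long, 21 mm thick, lying, bystander; origin under its centre
Mind the look-alikes: they are no part of the job. Leave any blue look-alike of the part that bears cover_rib alone.

How it is judged:
By the outcome, as a careful person would: the job done as asked, in the order asked, and still so for the second after the job is handed in, while the arm keeps its last pose, push and grip.
It also fails if it takes over 62 s, if anything falls off the work surface, if the arm or the gripper's body presses on something with over 40 N, if the wrist force passes 120 N, or if a joint passes its speed limit or range.

### The arm

A 7-joint arm with a two-finger parallel gripper is mounted at the origin on a cart in front of the work surface, level with it; the furniture and walls round the work are solid. World frame = base frame: x ahead of the robot, y to its left, z up, the work surface at z = 0. Lengths are in m, angles in rad, forces in N, time in s.
With the tool pointing down it reaches from about 0.4 to 0.85 m from the base axis. Payload 4.5 kg.
Tool frame: the origin (TCP) lies on the centre line of the jaws, within the pads' length; the fingertips stand ahead of it and the grasp point (between the pads) lies 6 mm ahead of it (r.tcp_to_tips is the x of the fingertips in the tool frame, in m); x points along the fingers, y is the direction in which the jaws open and shut, and the axes are right-handed (so a half turn about x gives the same grasp; the last joint's range is limited). The gripper opens to 88 mm and grips with 3 to 60 N. Pads are 18 mm wide; open, the fingers measure 123 mm over their backs; the gripper's body (75 mm by 187 mm) begins 45 mm behind the grasp point.
Start: joints at [-1.248, 0.689, -0.195, 1.565, 0.157, 0.902, -0.215], TCP at [0.178, 0.599, 0.264] pointing down, gripper open.
Joint ranges: [-3.01, 3.01], [-0.46, 2.08], [-1.47, 1.51], [0.13, 2.56], [-1, 4.14], [0.04, 2.09], [-2.66, 2.66]. Speed limits (rad/s): [2.57, 2.57, 3.14, 3.14, 3.14, 3.14, 3.14].

### API

Orientations are given as a unit quaternion [x, y, z, w].
In Python, from plant import r gives the robot as it stands.
- The arm moves only by the tool play_rows, never from a script. Its argument "targets" is a list of rows, each a list of 3 entries, a list of its own where there are three numbers: the turn, a rotation vector about the world's x, y, z in rad, then the shift along the world's x, y, z in units of 40 mm (1.0 is 40 mm), then the closure in counts, from 0 (fully open) to 255 (shut). A call has 1 to 5 rows; each row shifts and turns the commanded pose from where the row before left it; what a row does not reach is not made up. A row lasts 1/10 s, in which the tool goes at most 50 mm and 8.59 degrees, less where a joint would pass 70% of its speed; a pose out of reach is approached as far as the arm can. A call is refused whole if a number of a shift passes 1 or a number of a turn 0.15, either way. A call with a gripper value outside its range is refused whole. The fingers move at their own pace and stop on an object; "newtons" is the grip in N (left out, the last holds). Time passes only in rows, so rows that do not move let the fingers close. It gives the time, the measured TCP pose, the force and the opening at its end, in the units of the state.
- r.get_state(): the state, without advancing time (a new reading comes with each control period).
- r.snapshot(name): name is "scene" or "top" or "wrist"; returns a dict with "color" (400x640x3 uint8, red, green, blue), "fx", "fy", "cx", "cy" (pixels), "dist" ([k1, k2, p1, p2, k3] as OpenCV has them; the pictures are not rectified), "cam_to_world" (4x4, takes a point from camera to world coordinates). Camera axes: x right, y up, looking along -z (the intrinsics and any distortion apply to the point x, -y, -z); pixel columns grow to the right and rows downward; lengths in m; the calibration is good to about 2 mm. A picture is of the moment at which its call begins. There is no depth.
- r.finish_job(): hands the job in, once; it reports no verdict.
The state is a dict: "clock": time; "q": joint angles; "qd": joint speeds; "joint_torque": joint torques, N m; "tool_pos": TCP position; "eef_rot": TCP orientation; "contact_force": force on the tool from outside, world axes, zero at the start; "moment": the same for the moment, N m; "opening": opening from 0.0 (shut) to 1.0 (fully open).
Only numpy, scipy, OpenCV 4.12 (cv2) and the standard library are available. Lean on these libraries where they do the work, as an engineer would, in place of code of your own. Each camera call takes 0.05 s, during which the arm holds its last target.

## Working session

There is one attempt and no reset: what is moved stays moved. The work goes in short steps, Python scripts to look and compute and a tool call to move; the robot and the scene stay as the last step left them, time stands still between calls to the robot, and variables do not carry over. Pictures are saved under pics/ and viewed, and the job is handed in when it is done.

Besides the shell and the picture viewer there is one more tool, called after "Emit:" as name(argument=value, ...), one argument or row to a line, values as JSON. play_rows: Moves the arm, as the interface text tells. Its arguments: {"type":"object","properties":{"targets":{"type":"array","items":{"type":"array"}},"newtons":{"type":"number"}},"required":["targets"]}

```bash
ls; mkdir -p pics
python3 - <<'E'
from plant import r
import cv2
print(r.get_state(), r.tcp_to_tips)
for n in ("scene","top","wrist"):
    s=r.snapshot(n); cv2.imwrite(f"pics/{n}0.png",s["color"][:,:,::-1]); print(n,s["fx"],s["cx"],s["cy"],s["dist"],s["cam_to_world"].tolist() if hasattr(s["cam_to_world"],"tolist") else s["cam_to_world"])
E
```

```text
pics
{'clock': 0.0, 'q': array([-1.24820703,  0.68995813, -0.19453942,  1.56632771,  0.15731164,
        0.90251341, -0.21509386]), 'qd': array([ 0.00039137,  0.00028145, -0.00034182,  0.0004389 , -0.00017326,
       -0.00047116, -0.00047959]), 'joint_torque': array([ 2.83089694e-04, -5.27558541e+01, -1.26645729e+00, -1.53425074e+01,
       -5.25872782e-02,  6.79732490e-03,  1.80926927e-04]), 'tool_pos': array([0.1778639 , 0.59854992, 0.26293113]), 'eef_rot': array([ 0.10106868,  0.69980052, -0.10234649,  0.69970676]), 'contact_force': array([ 0.09488175,  0.31427425, -0.27518506]), 'moment': array([ 0.03458441, -0.02651725,  0.05012454]), 'opening': 1.0029889588618364} 0.025
scene 375.7701083408679 316.9959339551005 199.92481880081164 [-0.06737506  0.          0.          0.          0.        ] [[-0.7008791465229073, 0.5055441522711509, -0.5031833980506161, -0.053509561929110945], [-0.7130332124329164, -0.4780257064200879, 0.5129084342932682, 0.802835687854542], [0.018763260295507504, 0.7182733004268081, 0.6955080200522952, 0.9401471595607656], [0.0, 0.0, 0.0, 1.0]]
top 419.3758624166758 323.54665313178526 198.64134717414638 [-0.0007213  0.         0.         0.         0.       ] [[-0.013673311896577332, 0.9980727713891974, -0.06052919587492986, 0.4972817899387606], [-0.9996604601059258, -0.012302017196335217, 0.02297008649765155, 0.1744064417841836], [0.022181186681226935, 0.06082272095514784, 0.9979020951842041, 1.228639353297751], [0.0, 0.0, 0.0, 1.0]]
wrist 337.2121427300674 320.89322239144053 197.1116524518114 [0.00781464 0.         0.         0.         0.        ] [[0.2846764911890219, -0.92548221415759, -0.24988390632905486, 0.11463285117892359], [0.9586208416110231, 0.274203320284596, 0.07654163033195198, 0.6180198427775883], [-0.0023189207137348563, -0.2613335233429964, 0.9652457781227822, 0.38359091090669883], [0.0, 0.0, 0.0, 1.0]]
```

View pics/scene0.png

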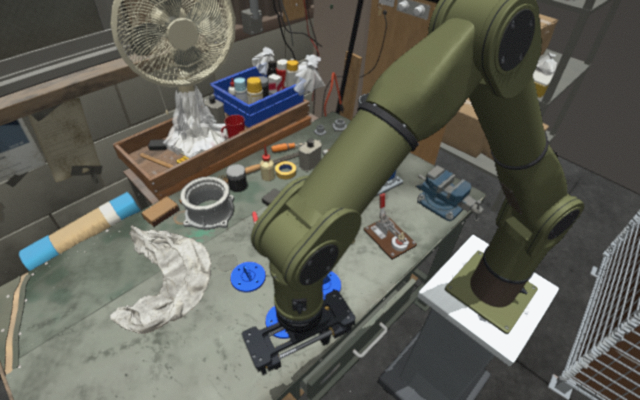

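View pics/top0.png

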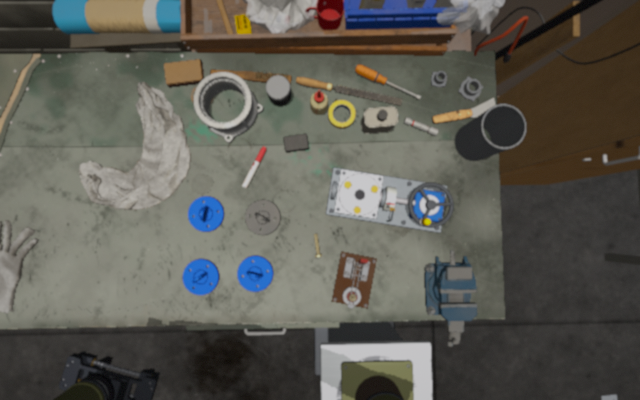

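View pics/wrist0.png

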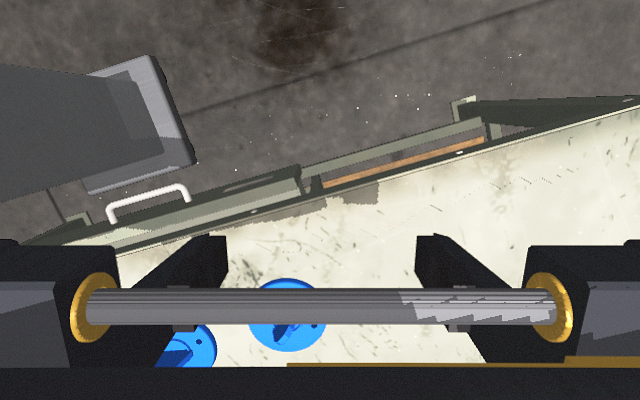

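```bash
cat > h.py <<'E'
import numpy as np, cv2
from plant import r
def K(s): return np.array([[s["fx"],0,s["cx"]],[0,s["fy"],s["cy"]],[0,0,1.]])
def ray(s,u,v):
    p=cv2.undistortPoints(np.array([[[u,v]]],float),K(s),np.array(s["dist"],float))[0,0]
    T=np.array(s["cam_to_world"]); d=T[:3,:3]@np.array([p[0],-p[1],-1.]); return T[:3,3],d/np.linalg.norm(d)
def onz(s,u,v,z):
    o,d=ray(s,u,v); return o+d*(z-o[2])/d[2]
def proj(s,P):
    T=np.array(s["cam_to_world"]); q=T[:3,:3].T@(np.atleast_2d(P)-T[:3,3]).T
    q=np.array([q[0],-q[1],-q[2]]).T
    return cv2.projectPoints(q,np.zeros(3),np.zeros(3),K(s),np.array(s["dist"],float))[0][:,0]
def tri(a,b):
    A=np.zeros((3,3));B=np.zeros(3)
    for o,d in (a,b):
        M=np.eye(3)-np.outer(d,d);A+=M;B+=M@o
    return np.linalg.solve(A,B)
def crop(img,x0,y0,x1,y1,k,name):
    cv2.imwrite(f"pics/{name}.png",cv2.resize(img[y0:y1,x0:x1,::-1],None,fx=k,fy=k,interpolation=cv2.INTER_CUBIC))
E
python3 - <<'E'
from h import *
s=r.snapshot("top");np.save("top0.npy",s["color"])
crop(s["color"],310,80,510,230,4,"topfix"); crop(s["color"],170,130,330,310,3,"topcov")
for n,u,v,z in [("wheel",430,205,.1),("knob",428,222,.139),("cover",263,217,.01),("cyl",503,125,.1),("flask",380,118,.117),("bolt",318,245,0.01),("seat",360,194,.11)]: print(n,onz(s,u,v,z).round(3))
E
```

```text
wheel [ 0.545 -0.14   0.1  ]
knob [ 0.499 -0.122  0.139]
cover [0.52  0.322 0.01 ]
cyl [ 0.763 -0.348  0.1  ]
flask [ 0.781 -0.006  0.117]
bolt [0.437 0.164 0.01 ]
seat [0.576 0.051 0.11 ]
```

View pics/topfix.png

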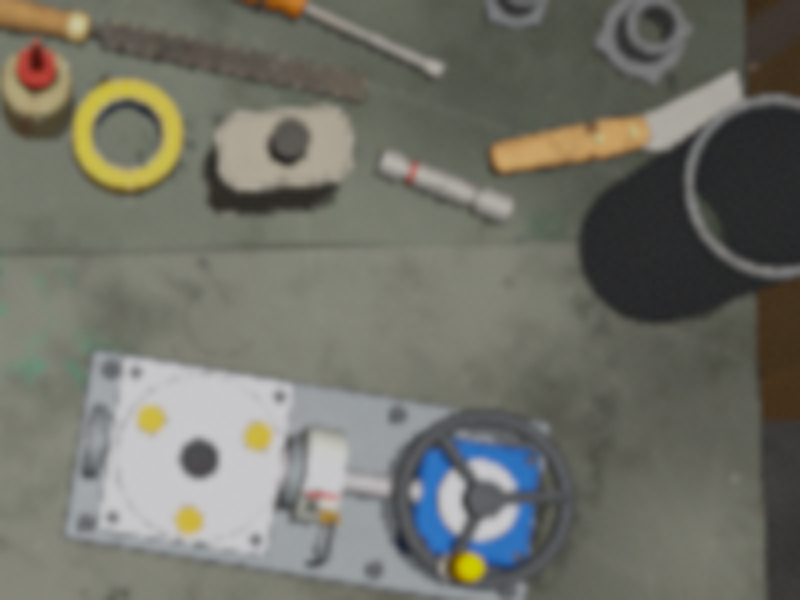

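View pics/topcov.png

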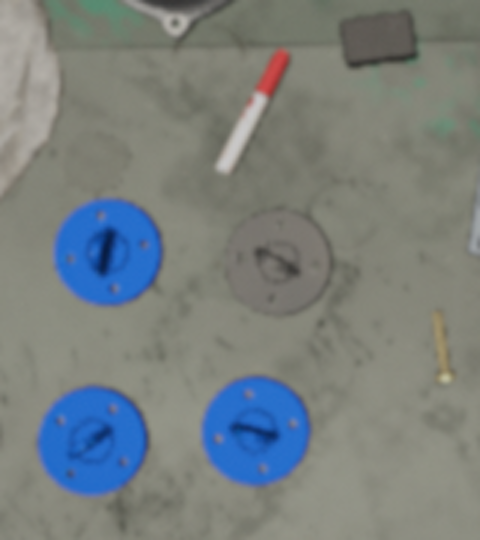

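Emit:
play_rows(
  targets=[
    [[0,0,0],[0.85,-0.7,0],0],
    [[0,0,0],[0.85,-0.7,0],0],
    [[0,0,0],[0.85,-0.7,0],0],
    [[0,0,0],[0.85,-0.7,0],0],
    [[0,0,0],[0.85,-0.7,0],0],
  ],
)

```text
clock: 0.7
tool_pos: [0.3491, 0.4578, 0.2637]
eef_rot: [0.102, 0.7, -0.102, 0.7]
contact_force: [0.9, 1.2, -0.8]
opening: 0.999
```

Emit:
play_rows(
  targets=[
    [[0,0,0],[0.85,-0.7,0],0],
    [[0,0,0],[0.85,-0.7,0],0],
    [[0,0,0],[0.85,-0.7,0],0],
    [[0,0,0],[0.85,-0.7,0],0],
    [[0,0,0],[0.8,-0.65,0],0],
  ],
)

```text
clock: 1.2
tool_pos: [0.5175, 0.3193, 0.2636]
eef_rot: [0.102, 0.7, -0.102, 0.7]
contact_force: [0.4, 0.4, -0.9]
opening: 0.999
```

Run:
```python
from h import *
s=r.snapshot("wrist"); cv2.imwrite("pics/w1.png",s["color"][:,:,::-1])
st=r.get_state(); print(st["clock"],st["tool_pos"],st["q"])
from scipy.spatial.transform import Rotation as R
print(R.from_quat(st["eef_rot"]).as_matrix().round(3)); T=np.eye(4);T[:3,:3]=R.from_quat(st["eef_rot"]).as_matrix();T[:3,3]=st["tool_pos"]
print((np.linalg.inv(T)@np.array(s["cam_to_world"])).round(4))
```

```text
1.25 [0.52450939 0.31184802 0.26337279] [-0.48422938  0.67097384 -0.23289329  1.61333423  0.19807269  0.8794088
  0.47554193]
[[ 0.006  0.296  0.955]
 [-0.006  0.955 -0.296]
 [-1.    -0.004  0.007]]
[[-0.0029  0.2544 -0.9671 -0.1214]
 [ 0.9999 -0.0096 -0.0055  0.0043]
 [-0.0107 -0.9671 -0.2543 -0.0742]
 [ 0.      0.      0.      1.    ]]
```

View pics/w1.png

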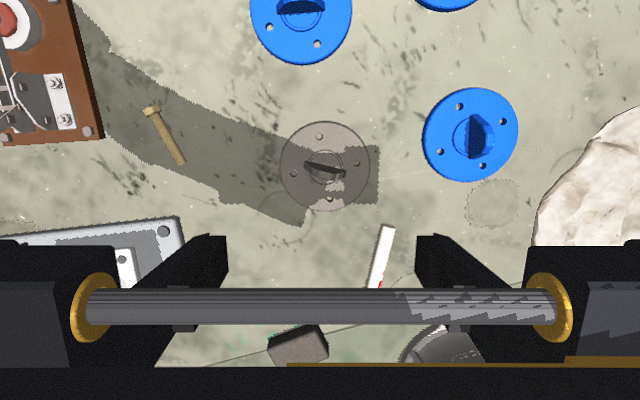

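Emit:
play_rows(
  targets=[
    [[0,0,0],[0.15,-1,0.1],0],
    [[0,0,0],[0.15,-1,0.1],0],
    [[0,0,0],[0.15,-1,0.1],0],
    [[0,0,0],[0.15,-1,0.1],0],
    [[0,0,0],[0.15,-1,0.1],0],
  ],
)

```text
clock: 1.75
tool_pos: [0.5459, 0.1197, 0.2838]
eef_rot: [0.102, 0.7, -0.102, 0.7]
contact_force: [0.6, -0.3, -0.2]
opening: 0.999
```

Emit:
play_rows(
  targets=[
    [[0,0,0],[0.15,-1,0.1],0],
    [[0,0,0],[0.15,-1,0.1],0],
    [[0,0,0],[0.15,-1,0.1],0],
    [[0,0,0],[0.15,-1,0.1],0],
    [[0,0,0],[0,0,0],0],
  ],
)

```text
clock: 2.25
tool_pos: [0.5704, -0.0469, 0.2998]
eef_rot: [0.104, 0.699, -0.107, 0.7]
contact_force: [0.4, -0.8, 0.1]
opening: 1.002
```

Run:
```python
from h import *
for n in("wrist","scene"):
    s=r.snapshot(n); cv2.imwrite(f"pics/{n}2.png",s["color"][:,:,::-1]); np.save(f"{n}2.npy",s,allow_pickle=True)
st=r.get_state(); print(st["clock"],st["tool_pos"],st["q"].round(2))
```

```text
2.35 [ 0.56981857 -0.03960099  0.29956668] [ 0.16  0.58 -0.29  1.68  0.2   0.9   1.08]
```

View pics/wrist2.png

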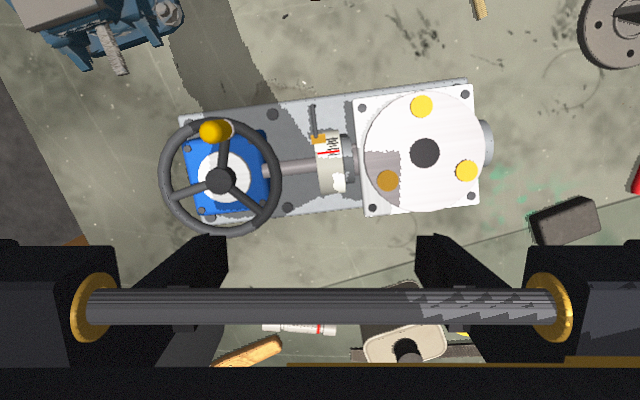

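View pics/scene2.png

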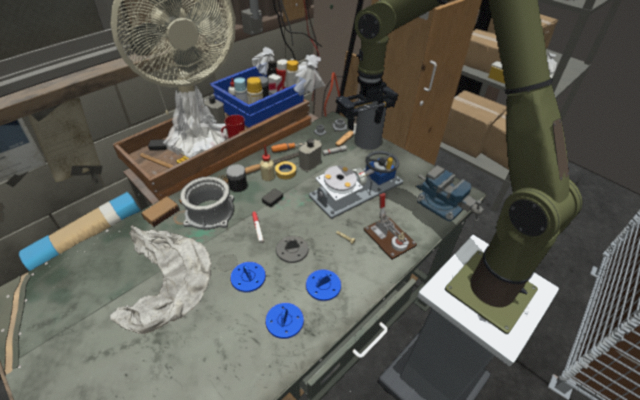

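Run:
```python
from h import *
s=np.load("wrist2.npy",allow_pickle=True).item(); c=s["color"]
crop(c,150,100,290,250,5,"wheelz"); crop(c,290,85,400,215,5,"drumz")
t=r.snapshot("top"); tc=np.load("top0.npy")
for nm,im,S in(("w",c,s),("t",tc,t)):
    h=cv2.cvtColor(im,cv2.COLOR_RGB2HSV); m=cv2.inRange(h,(18,140,100),(32,255,255))
    n,l,st,ce=cv2.connectedComponentsWithStats(m)
    for i in range(1,n):
        if st[i,4]>15: print(nm,st[i],ce[i].round(2), onz(S,*ce[i],.112).round(4))
print(s["fx"],s["fy"],onz(s,220,180,.1),onz(t,431.8,204.2,.1), tri(ray(s,220,180),ray(t,431.8,204.2)))
```

```text
w [410  96  22  22 376] [420.88 106.02] [0.5336 0.0559 0.112 ]
w [199 119  33  25 581] [213.93 130.68] [ 0.4996 -0.1265  0.112 ]
w [311 134  15  10 106] [318.19 138.63] [ 0.534  -0.0389  0.112 ]
w [456 160  21  21 361] [465.98 170.52] [0.6021 0.0829 0.112 ]
w [377 170  21  21 342] [387.24 180.25] [0.5897 0.0112 0.112 ]
w [548 277  25  65 492] [564.18 312.08] [0.7788 0.1514 0.112 ]
w [ 70 278  23  64 439] [ 76.88 312.62] [ 0.6317 -0.3332  0.112 ]
w [457 332  12   4  31] [463.42 333.23] [0.7742 0.0474 0.112 ]
t [234  14  18  20 293] [242.39  24.2 ] [1.0441 0.3635 0.112 ]
t [329 100  26  28 247] [340.85 113.85] [0.7941 0.0988 0.112 ]
t [372 187   5   5  18] [373.89 188.72] [0.59   0.0134 0.112 ]
t [355 208   5   4  17] [356.88 209.59] [0.5347 0.0601 0.112 ]
t [423 218   8   8  48] [426.21 221.46] [ 0.5005 -0.125   0.112 ]
337.2121427300674 337.2121427300674 [ 0.54491423 -0.14244325  0.1       ] [ 0.5470313 -0.1448251  0.1      ] [ 0.54834644 -0.15310404  0.07065397]
```

View pics/wheelz.png

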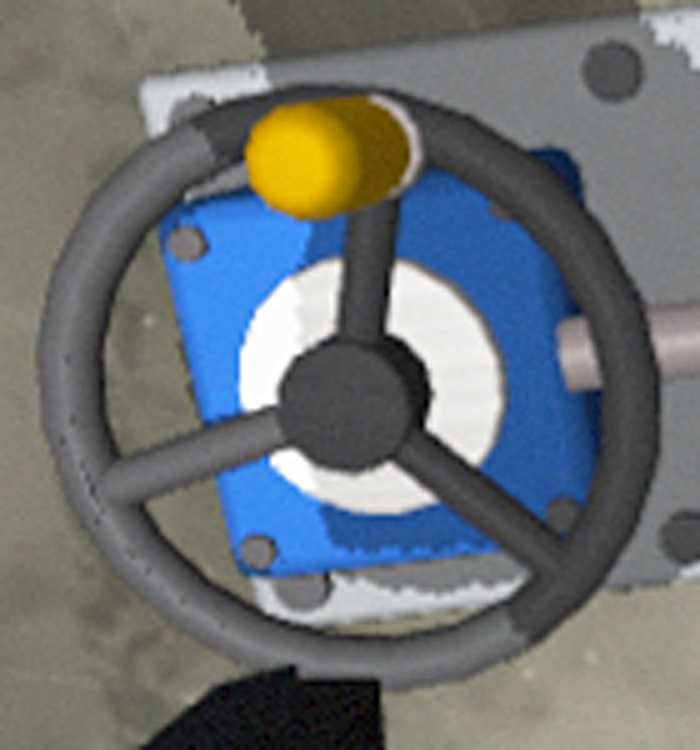

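View pics/drumz.png

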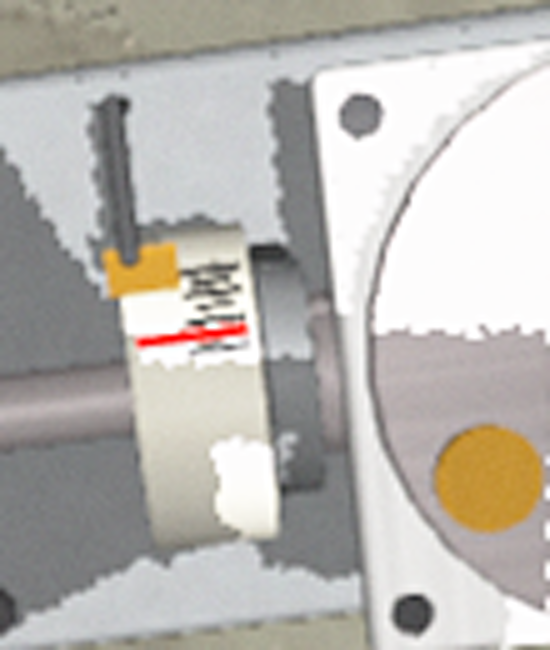

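```bash
cat > fit.py <<'E'
from h import *
from scipy.optimize import least_squares
def pads(p):
    x,y,yaw,t,ph=p
    Rz=np.array([[np.cos(yaw),-np.sin(yaw),0],[np.sin(yaw),np.cos(yaw),0],[0,0,1]])
    Ry=np.array([[np.cos(-t),0,np.sin(-t)],[0,1,0],[-np.sin(-t),0,np.cos(-t)]])
    L=[[.042*np.cos(ph+k*2*np.pi/3),.042*np.sin(ph+k*2*np.pi/3),.05] for k in range(3)]
    return np.array(L)@(Rz@Ry).T+[x,y,.062]
def fit(obs,p0):
    f=lambda p: np.concatenate([(proj(s,pads(p)[ix])-uv).ravel() for s,ix,uv in obs])
    q=least_squares(f,p0); return q
E
python3 - <<'E'
from fit import *
s=np.load("wrist2.npy",allow_pickle=True).item(); t=r.snapshot("top")
wp=np.array([[420.88,106.02],[465.98,170.52],[387.24,180.25]])
P=np.array([[.5336,.0559],[.602,.083],[.5897,.0112]]); c=P.mean(0); print(c)
ph=np.arctan2(P[0,1]-c[1],P[0,0]-c[0])
# order: want ccw
ang=np.unwrap([np.arctan2(*(q-c)[::-1]) for q in P]);print(ang)
ix=[0,2,1]
T=np.array([[373.89,188.72],[356.88,209.59]])
p0=[c[0],c[1],-.15,.05,ang[0]+.15]
for obs in ([(s,[0,2,1],wp)],[(s,[0,2,1],wp),(t,[1,0],T)]):
    q=fit(obs,p0); J=q.jac; print(q.x.round(4),np.degrees(q.x[3]),q.fun.round(2), np.sqrt(np.diag(np.linalg.pinv(J.T@J))).round(4))
print("wheel rim c",onz(s,219.8,177.6,.083),"knob top",onz(s,210,131.4,.139),"knob bot",onz(s,227.5,129,.094), "hub",onz(s,219.6,180.6,.095))
x,y,yaw=fit([(s,[0,2,1],wp)],p0).x[:3]
ax=np.array([-np.sin(yaw),np.cos(yaw),0])
def drum(u,v):
    o,d=ray(s,u,v); A=np.array([x,y,.062]); w=o-A; w=w-ax*(w@ax); e=d-ax*(d@ax)
    a,b,c=e@e,2*w@e,w@w-.034**2; k=(-b-np.sqrt(b*b-4*a*c))/2/a
    P=o+k*d; fx=np.array([np.cos(yaw),np.sin(yaw),0]); return np.degrees(np.arctan2(-(P-A)@fx,P[2]-.062)),P
for u,v in [(290+190/5,85+335/5),(290+140/5,85+292/5),(290+165/5,85+270/5),(290+225/5,85+265/5),(290+210/5,85+280/5),(290+210/5,85+297/5),(290+210/5,85+322/5),(290+220/5,85+348/5)]: print(drum(u,v))
E
cd pics; python3 -c "
import cv2;i=cv2.imread('wrist2.png')[128:160,305:345];cv2.imwrite('dz2.png',cv2.resize(i,None,fx=18,fy=18,interpolation=cv2.INTER_NEAREST))"
```

```text
[0.5751     0.05003333]
[ 3.00115775  0.88638971 -1.21117931]
[ 0.5814  0.0476 -0.3798  0.1416  3.3435] 8.112733790222492 [-0.06 -0.18  0.02  0.13  0.05  0.06] [0.004  0.0032 0.3829 0.0941 0.3757]
[ 0.5822  0.0474 -0.4036  0.1575  3.3648] 9.02378774632875 [ 0.06 -0.1   0.21  0.21  0.35 -0.01  1.1   0.33  0.6   0.29] [0.0034 0.0029 0.3292 0.0775 0.3247]
wheel rim c [ 0.54451835 -0.14787213  0.083     ] knob top [ 0.49987113 -0.12101016  0.139     ] knob bot [ 0.50150178 -0.11939389  0.094     ] hub [ 0.54595118 -0.14485824  0.095     ]
(np.float64(-2.491194328189356), array([ 0.55029843, -0.03434518,  0.09596787]))
(np.float64(9.961276490886508), array([ 0.53967346, -0.04111267,  0.09548745]))
(np.float64(17.657417347684973), array([ 0.53720219, -0.03534942,  0.09439816]))
(np.float64(20.88399964326579), array([ 0.53974171, -0.02411193,  0.09376634]))
(np.float64(15.614202186343036), array([ 0.54151878, -0.02766835,  0.09474526]))
(np.float64(10.18139309771267), array([ 0.54453294, -0.02859085,  0.0954646 ]))
(np.float64(2.2200628489219576), array([ 0.54904134, -0.02995513,  0.09597448]))
(np.float64(-5.955973007092641), array([ 0.5544198 , -0.02955   ,  0.09581647]))
```

View pics/dz2.png

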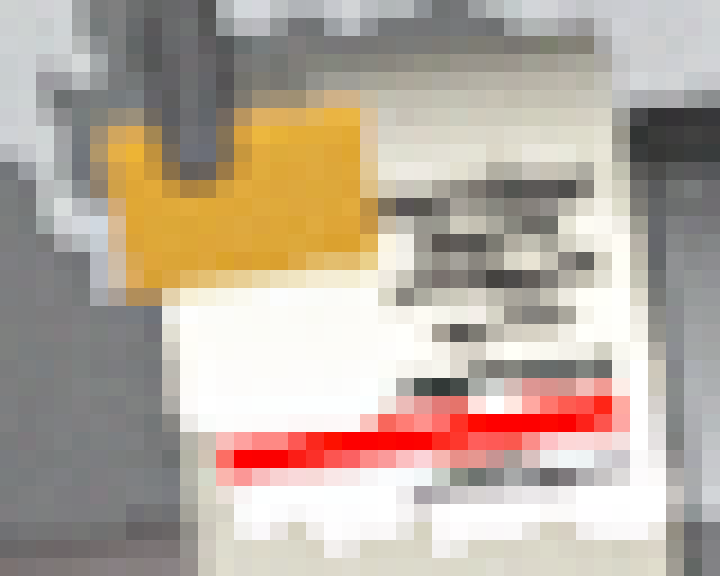

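Run:
```python
from fit import *
s=np.load("wrist2.npy",allow_pickle=True).item(); t=r.snapshot("top")
a=onz(s,290+5/5,85+83/5,.012);b=onz(s,290+545/5,85+13/5,.012); d=b-a;yaw=np.arctan2(-d[0],d[1]);print(a,b,"yaw",yaw)
a=onz(t,310+68/4,80+537/4,.012);b=onz(t,310+480/4,80+592/4,.012);d=a-b;print("yaw top",np.arctan2(-d[0],d[1]))
wp=np.array([[420.88,106.02],[465.98,170.52],[387.24,180.25]])
f=lambda p,yw: (proj(s,pads([p[0],p[1],yw,p[2],p[3]])[[0,2,1]])-wp).ravel()
for yw in (yaw,-.15,-.13):
    q=least_squares(f,[.58,.047,.1,3.1],args=(yw,));J=q.jac
    print(yw,q.x.round(4),np.degrees(q.x[2]),q.fun.round(2),np.degrees(.2*np.sqrt(np.linalg.inv(J.T@J)[2,2])))
    x,y=q.x[:2];ax=np.array([-np.sin(yw),np.cos(yw),0]);fx=np.array([np.cos(yw),np.sin(yw),0]);A=np.array([x,y,.062])
    # drum / axis x: where fixture axis passes
    # drum side extents silhouettes
    for nm,Rr,(u,v) in [("red",.034,(305+420/18,128+440/18)),("ptr tip edge",.034,(305+250/18,128+275/18)),("ptr tip edge.036",.037,(305+250/18,128+275/18)),("t1",.034,(305+540/18,128+187/18)),("t2",.034,(305+510/18,128+280/18)),("t3",.034,(305+545/18,128+368/18)),("t4",.034,(305+520/18,128+478/18)),("tickA",.034,(305+405/18,128+205/18)),("tB",.034,(305+460/18,128+242/18)),("tC",.034,(305+405/18,128+295/18)),("tD",.034,(305+465/18,128+332/18)),("tE",.034,(305+440/18,128+386/18))]:
        o,dd=ray(s,u,v); w=o-A; w=w-ax*(w@ax); e=dd-ax*(dd@ax)
        aa,bb,cc=e@e,2*w@e,w@w-Rr**2; k=(-bb-np.sqrt(bb*bb-4*aa*cc))/2/aa
        P=o+k*dd; print(nm,np.degrees(np.arctan2(-(P-A)@fx,P[2]-.062)).round(1),P.round(4))
```

```text
[ 0.49260273 -0.06058348  0.012     ] [0.51466719 0.06306041 0.012     ] yaw -0.1765928097427894
yaw top -0.14577718377277907
-0.1765928097427894 [0.5804 0.0491 0.1113 3.1465] 6.377336632117054 [ 0.   -0.24  0.26  0.09 -0.26  0.19] 1.0028700507922998
red 24.4 [ 0.5512 -0.0342  0.093 ]
ptr tip edge 43.3 [ 0.5407 -0.0406  0.0868]
ptr tip edge.036 39.8 [ 0.5403 -0.0405  0.0904]
t1 49.4 [ 0.5411 -0.0242  0.0841]
t2 39.2 [ 0.5449 -0.0272  0.0884]
t3 29.8 [ 0.5497 -0.0267  0.0915]
t4 19.8 [ 0.5546 -0.0297  0.094 ]
tickA 49.3 [ 0.5398 -0.0315  0.0842]
tB 44.0 [ 0.5424 -0.0292  0.0864]
tC 39.0 [ 0.544  -0.0328  0.0884]
tD 34.4 [ 0.5467 -0.0303  0.0901]
tE 29.3 [ 0.5489 -0.0324  0.0916]
-0.15 [0.5802 0.0493 0.1065 3.1209] 6.10065780045659 [ 0.02 -0.24  0.27  0.07 -0.29  0.21] 0.9911236352141041
red 28.1 [ 0.5513 -0.0343  0.092 ]
ptr tip edge 48.3 [ 0.5409 -0.0407  0.0846]
ptr tip edge.036 44.2 [ 0.5405 -0.0406  0.0885]
t1 53.9 [ 0.5413 -0.0241  0.082 ]
t2 43.1 [ 0.5451 -0.0272  0.0868]
t3 33.3 [ 0.5498 -0.0267  0.0904]
t4 23.1 [ 0.5547 -0.0297  0.0933]
tickA 54.3 [ 0.54   -0.0315  0.0819]
tB 48.4 [ 0.5426 -0.0292  0.0846]
tC 43.2 [ 0.5442 -0.0329  0.0868]
tD 38.2 [ 0.5469 -0.0303  0.0887]
tE 33.1 [ 0.5491 -0.0324  0.0905]
-0.13 [0.58   0.0494 0.1029 3.1015] 5.895966354309632 [ 0.03 -0.25  0.28  0.06 -0.31  0.23] 0.9805775997735581
red 30.9 [ 0.5514 -0.0343  0.0912]
ptr tip edge 52.3 [ 0.5411 -0.0408  0.0828]
ptr tip edge.036 47.6 [ 0.5407 -0.0406  0.0869]
t1 57.6 [ 0.5415 -0.0241  0.0802]
t2 46.2 [ 0.5453 -0.0272  0.0855]
t3 36.0 [ 0.5499 -0.0267  0.0895]
t4 25.7 [ 0.5548 -0.0297  0.0926]
tickA 58.4 [ 0.5402 -0.0316  0.0798]
tB 51.9 [ 0.5428 -0.0292  0.083 ]
tC 46.5 [ 0.5444 -0.0329  0.0854]
tD 41.2 [ 0.547  -0.0303  0.0876]
tE 36.0 [ 0.5492 -0.0324  0.0895]
```

Emit:
play_rows(
  targets=[
    [[0,0,0],[-0.58,-0.67,-0.8],0],
    [[0,0,0],[-0.58,-0.67,-0.8],0],
    [[0,0,0],[-0.58,-0.67,-0.8],0],
    [[0,0,0],[0,0,0],60],
    [[0,0,0],[0,0,0],60],
  ],
)

```text
clock: 3.0
tool_pos: [0.5001, -0.1183, 0.2033]
eef_rot: [0.102, 0.7, -0.101, 0.699]
contact_force: [0.4, -0.1, 0.9]
opening: 0.842
```

Run:
```python
from h import *
s=r.snapshot("wrist"); cv2.imwrite("pics/w3.png",s["color"][:,:,::-1])
st=r.get_state(); print(st["clock"],st["tool_pos"],st["q"].round(2),st["contact_force"],st["opening"])
```

```text
3.05 [ 0.50145799 -0.11751433  0.20409642] [ 0.3   0.64 -0.25  1.95  0.28  0.58  1.15] [0.68439841 0.47370234 0.38991562] 0.7995643280529138
```

View pics/w3.png

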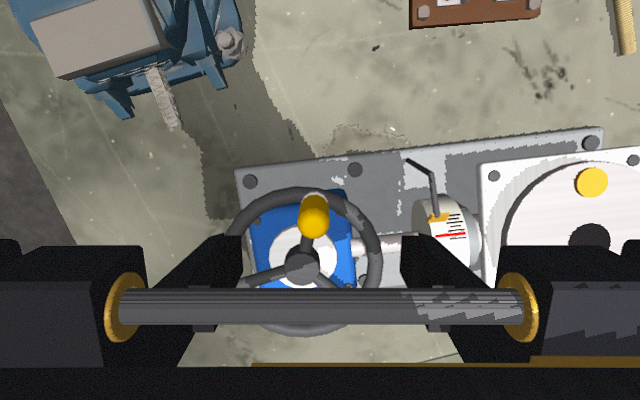

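Run:
```python
from h import *
s=r.snapshot("wrist");c=s["color"];crop(c,220,170,500,300,2.8,"w3z")
h=cv2.cvtColor(c,cv2.COLOR_RGB2HSV); m=cv2.inRange(h,(18,140,60),(34,255,255))[185:245,290:345]; ys,xs=np.nonzero(m);print(xs.min()+290,xs.max()+290,ys.min()+185,ys.max()+185)
for u,v,z in[(314,222,.139),(315,203,.094),(314,212,.117)]: print(onz(s,u,v,z))
st=r.get_state();print(st["tool_pos"],proj(s,[st["tool_pos"]-[0,0,.064]]))
```

```text
296 326 193 236
[ 0.49964708 -0.12079463  0.139     ]
[ 0.50110467 -0.12137559  0.094     ]
[ 0.50042015 -0.12146032  0.117     ]
[ 0.50205297 -0.1173093   0.20449395] [[320.91428683 225.02051639]]
```

View pics/w3z.png

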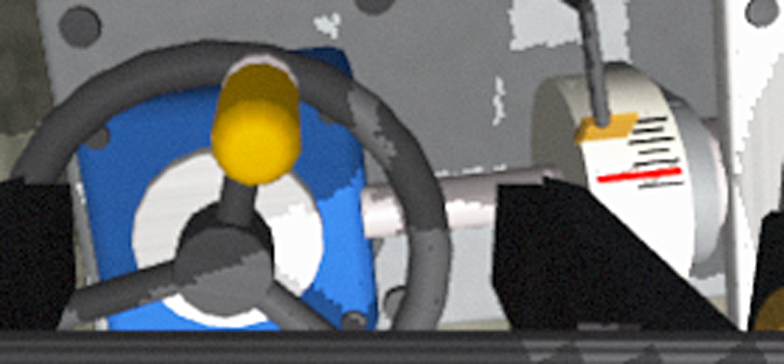

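Emit:
play_rows(
  targets=[
    [[0,0,0],[-0.01,-0.05,-0.96],60],
    [[0,0,0],[-0.02,-0.04,-0.96],60],
    [[0,0,0],[0,0,0],60],
    [[0,0,0],[0,0,0],255],
    [[0,0,0],[0,0,0],255],
  ],
  newtons=20,
)

```text
clock: 3.6
tool_pos: [0.5009, -0.1223, 0.1289]
eef_rot: [0.102, 0.698, -0.101, 0.701]
contact_force: [0.1, 0.1, -0.1]
opening: 0.609
```

Emit:
play_rows(
  targets=[
    [[0,0,0],[0,0,0],255],
    [[0,0,0],[0,0,0],255],
    [[0,0,0],[0,0,0],255],
  ],
)

```text
clock: 3.9
tool_pos: [0.4996, -0.1229, 0.1278]
eef_rot: [0.102, 0.699, -0.102, 0.7]
contact_force: [-0.5, -0.3, 0.0]
opening: 0.337
```

Emit:
play_rows(
  targets=[
    [[0,0,0],[0,0,0],255],
    [[0,0,0],[0,0,0],255],
    [[0,0,0],[0,0,0],255],
  ],
)

```text
clock: 4.2
tool_pos: [0.4993, -0.123, 0.1272]
eef_rot: [0.102, 0.7, -0.102, 0.7]
contact_force: [0.1, -0.9, 4.6]
opening: 0.219
```

Run:
```python
from h import *
c=np.array([.5455,-.1465])
k=np.array([.5003,-.1215])-c; print(np.hypot(*k),np.degrees(np.arctan2(k[1],k[0])))
a0=np.degrees(np.arctan2(k[1],k[0]))
pts=[.052*np.array([np.cos(np.radians(a0-15*i)),np.sin(np.radians(a0-15*i))]) for i in range(50)]
for i in range(40): print(i,(np.degrees(0)+a0-15*i).round(1),((pts[i+1]-pts[i])/.04).round(3).tolist(),(pts[i+1]+c).round(4))
```

```text
0.05165307348067491 151.05313511111842
0 151.1 [0.202, 0.273] [ 0.5081 -0.1104]
1 136.1 [0.265, 0.212] [ 0.5187 -0.102 ]
2 121.1 [0.311, 0.136] [ 0.5311 -0.0965]
3 106.1 [0.336, 0.05] [ 0.5445 -0.0945]
4 91.1 [0.337, -0.038] [ 0.558 -0.096]
5 76.1 [0.316, -0.124] [ 0.5707 -0.101 ]
6 61.1 [0.273, -0.202] [ 0.5816 -0.1091]
7 46.1 [0.212, -0.265] [ 0.59   -0.1197]
8 31.1 [0.136, -0.311] [ 0.5955 -0.1321]
9 16.1 [0.05, -0.336] [ 0.5975 -0.1455]
10 1.1 [-0.038, -0.337] [ 0.596 -0.159]
11 -13.9 [-0.124, -0.316] [ 0.591  -0.1717]
12 -28.9 [-0.202, -0.273] [ 0.5829 -0.1826]
13 -43.9 [-0.265, -0.212] [ 0.5723 -0.191 ]
14 -58.9 [-0.311, -0.136] [ 0.5599 -0.1965]
15 -73.9 [-0.336, -0.05] [ 0.5465 -0.1985]
16 -88.9 [-0.337, 0.038] [ 0.533 -0.197]
17 -103.9 [-0.316, 0.124] [ 0.5203 -0.192 ]
18 -118.9 [-0.273, 0.202] [ 0.5094 -0.1839]
19 -133.9 [-0.212, 0.265] [ 0.501  -0.1733]
20 -148.9 [-0.136, 0.311] [ 0.4955 -0.1609]
21 -163.9 [-0.05, 0.336] [ 0.4935 -0.1475]
22 -178.9 [0.038, 0.337] [ 0.495 -0.134]
23 -193.9 [0.124, 0.316] [ 0.5    -0.1213]
24 -208.9 [0.202, 0.273] [ 0.5081 -0.1104]
25 -223.9 [0.265, 0.212] [ 0.5187 -0.102 ]
26 -238.9 [0.311, 0.136] [ 0.5311 -0.0965]
27 -253.9 [0.336, 0.05] [ 0.5445 -0.0945]
28 -268.9 [0.337, -0.038] [ 0.558 -0.096]
29 -283.9 [0.316, -0.124] [ 0.5707 -0.101 ]
30 -298.9 [0.273, -0.202] [ 0.5816 -0.1091]
31 -313.9 [0.212, -0.265] [ 0.59   -0.1197]
32 -328.9 [0.136, -0.311] [ 0.5955 -0.1321]
33 -343.9 [0.05, -0.336] [ 0.5975 -0.1455]
34 -358.9 [-0.038, -0.337] [ 0.596 -0.159]
35 -373.9 [-0.124, -0.316] [ 0.591  -0.1717]
36 -388.9 [-0.202, -0.273] [ 0.5829 -0.1826]
37 -403.9 [-0.265, -0.212] [ 0.5723 -0.191 ]
38 -418.9 [-0.311, -0.136] [ 0.5599 -0.1965]
39 -433.9 [-0.336, -0.05] [ 0.5465 -0.1985]
```

Emit:
play_rows(
  targets=[
    [[0,0,0],[0.2,0.27,0],255],
    [[0,0,0],[0.26,0.21,0],255],
    [[0,0,0],[0.31,0.14,0],255],
    [[0,0,0],[0.34,0.05,0],255],
    [[0,0,0],[0.34,-0.04,0],255],
  ],
  newtons=25,
)

```text
clock: 4.7
tool_pos: [0.5565, -0.0964, 0.1272]
eef_rot: [0.101, 0.701, -0.101, 0.699]
contact_force: [-2.7, -0.0, 6.6]
opening: 0.216
```

Tracking well (about 3 N, tangential). Continue.

Emit:
play_rows(
  targets=[
    [[0,0,0],[0.32,-0.12,0],255],
    [[0,0,0],[0.27,-0.2,0],255],
    [[0,0,0],[0.21,-0.27,0],255],
    [[0,0,0],[0.14,-0.31,0],255],
    [[0,0,0],[0.05,-0.34,0],255],
  ],
)

```text
clock: 5.2
tool_pos: [0.5973, -0.1454, 0.1273]
eef_rot: [0.102, 0.7, -0.1, 0.7]
contact_force: [-2.6, 3.6, 6.7]
opening: 0.219
```

Emit:
play_rows(
  targets=[
    [[0,0,0],[-0.04,-0.34,0],255],
    [[0,0,0],[-0.12,-0.32,0],255],
    [[0,0,0],[-0.2,-0.27,0],255],
    [[0,0,0],[-0.26,-0.21,0],255],
    [[0,0,0],[-0.31,-0.14,0],255],
  ],
)

```text
clock: 5.7
tool_pos: [0.5604, -0.1971, 0.1273]
eef_rot: [0.102, 0.699, -0.1, 0.701]
contact_force: [1.2, 7.0, 4.1]
opening: 0.219
```

Emit:
play_rows(
  targets=[
    [[0,0,0],[-0.34,-0.04,0],255],
    [[0,0,0],[-0.34,0.05,0],255],
    [[0,0,0],[-0.32,0.12,0],255],
    [[0,0,0],[-0.27,0.2,0],255],
    [[0,0,0],[-0.21,0.27,0],255],
  ],
)

```text
clock: 6.2
tool_pos: [0.5017, -0.1757, 0.1273]
eef_rot: [0.102, 0.698, -0.102, 0.701]
contact_force: [5.3, -0.6, -0.0]
opening: 0.215
```

Emit:
play_rows(
  targets=[
    [[0,0,0],[-0.13,0.31,0],255],
    [[0,0,0],[-0.05,0.34,0],255],
    [[0,0,0],[0.04,0.34,0],255],
    [[0,0,0],[0.12,0.32,0],255],
    [[0,0,0],[0.2,0.27,0],255],
  ],
)

```text
clock: 6.7
tool_pos: [0.5078, -0.1109, 0.1272]
eef_rot: [0.101, 0.7, -0.102, 0.7]
contact_force: [2.4, -6.6, 5.6]
opening: 0.218
```

Emit:
play_rows(
  targets=[
    [[0,0,0],[0.26,0.21,0],255],
    [[0,0,0],[0.31,0.14,0],255],
    [[0,0,0],[0.34,0.05,0],255],
    [[0,0,0],[0.34,-0.04,0],255],
    [[0,0,0],[0.32,-0.12,0],255],
  ],
)

```text
clock: 7.2
tool_pos: [0.5688, -0.1006, 0.1271]
eef_rot: [0.101, 0.702, -0.102, 0.698]
contact_force: [-3.8, -3.7, 12.1]
opening: 0.214
```

Emit:
play_rows(
  targets=[
    [[0,0,0],[0.27,-0.2,0],255],
    [[0,0,0],[0.21,-0.27,0],255],
    [[0,0,0],[0.14,-0.31,0],255],
    [[0,0,0],[0.05,-0.34,0],255],
    [[0,0,0],[0,0,0],255],
  ],
)

```text
clock: 7.7
tool_pos: [0.5973, -0.1465, 0.1272]
eef_rot: [0.102, 0.7, -0.102, 0.699]
contact_force: [-0.8, -2.2, 7.5]
opening: 0.22
```

Run:
```python
from h import *
for n in ("wrist","top"):
    s=r.snapshot(n); cv2.imwrite(f"pics/{n}4.png",s["color"][:,:,::-1]); np.save(f"{n}4.npy",s,allow_pickle=True)
st=r.get_state(); print(st["clock"],st["tool_pos"],st["contact_force"])
```

```text
7.8 [ 0.59732045 -0.14603265  0.12724461] [ 0.42119854 -3.14994595  6.0971263 ]
```

View pics/wrist4.png

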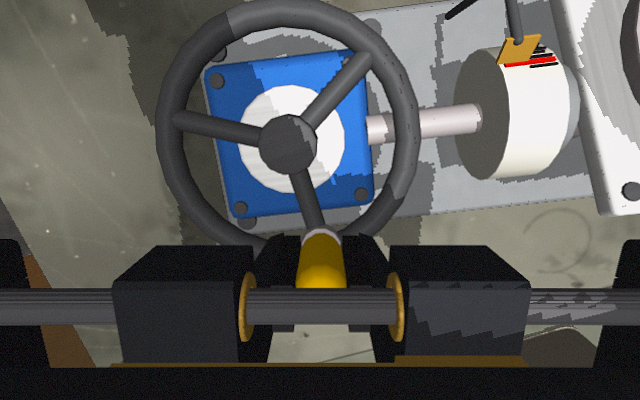

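View pics/top4.png

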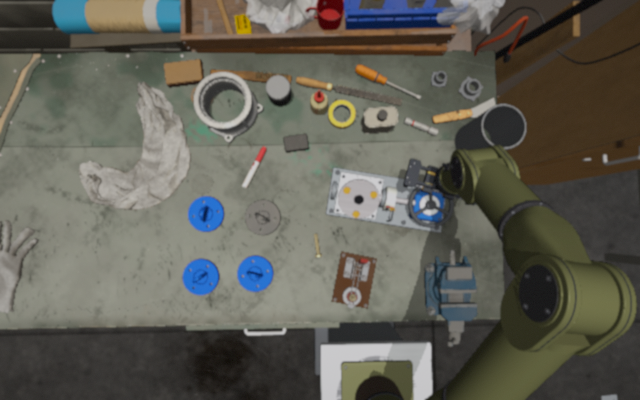

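Run:
```python
import numpy as np,cv2
s=np.load("wrist4.npy",allow_pickle=True).item();c=s["color"]
cv2.imwrite("pics/d4.png",cv2.resize(c[25:80,485:570,::-1],None,fx=9,fy=9,interpolation=cv2.INTER_NEAREST))
```

```text
(no output)
```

View pics/d4.png

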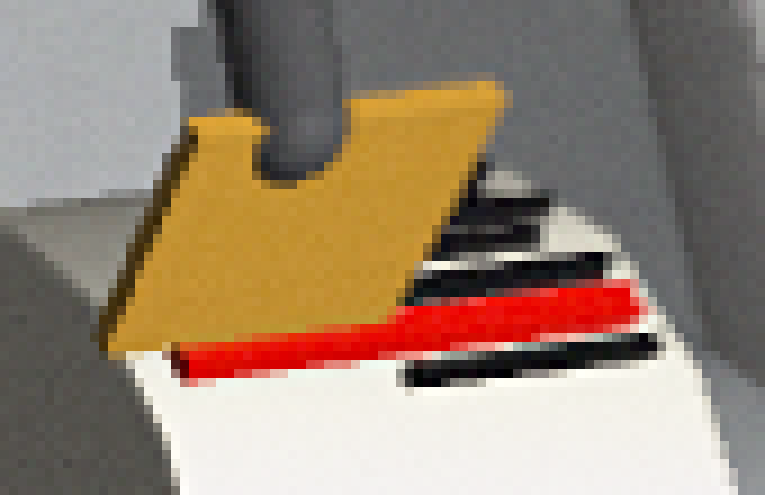

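Emit:
play_rows(
  targets=[
    [[0,0,0],[-0.04,-0.34,0],255],
    [[0,0,0],[-0.12,-0.32,0],255],
    [[0,0,0],[-0.2,-0.27,0],255],
    [[0,0,0],[0,0,0],255],
  ],
)

```text
clock: 8.2
tool_pos: [0.5814, -0.1847, 0.1272]
eef_rot: [0.102, 0.7, -0.103, 0.699]
contact_force: [-0.9, -1.6, 7.6]
opening: 0.217
```

Run:
```python
from h import *
s=r.snapshot("wrist"); np.save("wrist5.npy",s,allow_pickle=True); c=s["color"];cv2.imwrite("pics/w5.png",c[:,:,::-1])
h=cv2.cvtColor(c,cv2.COLOR_RGB2HSV)
st=r.get_state(); print(st["clock"],st["tool_pos"],st["contact_force"])
```

```text
8.25 [ 0.58140465 -0.18467522  0.12721897] [-1.80038491 -1.46433296  7.58075991]
```

View pics/w5.png

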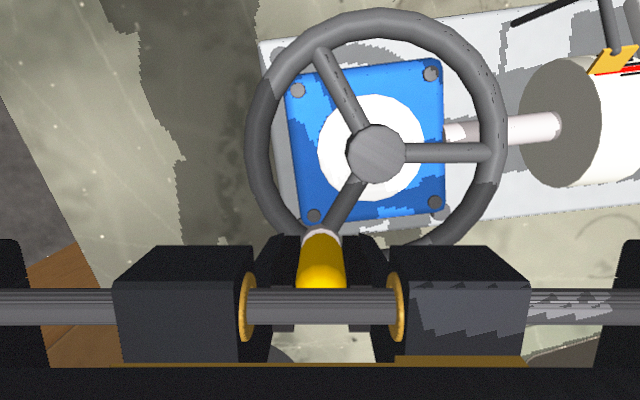

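Emit:
play_rows(
  targets=[
    [[0,0,0],[0,0,0],80],
    [[0,0,0],[0,0,0],80],
    [[0,0,0],[0,0,0],80],
    [[0,0,0],[0,0,0.9],80],
    [[0,0,0],[0,0,0.9],80],
  ],
)

```text
clock: 8.75
tool_pos: [0.5814, -0.183, 0.1982]
eef_rot: [0.102, 0.701, -0.101, 0.698]
contact_force: [0.2, -1.1, 0.0]
opening: 0.652
```

Emit:
play_rows(
  targets=[
    [[0,0,0],[0,0,0.7],80],
    [[-0.024,-0.143,0],[-0.9,0.9,0.2],80],
    [[-0.024,-0.143,0],[-0.9,0.9,0.2],80],
    [[-0.024,-0.143,0],[-0.9,0.9,0.2],80],
    [[0,0,0],[-0.9,0.9,0],80],
  ],
)

```text
clock: 9.25
tool_pos: [0.4738, -0.078, 0.2405]
eef_rot: [0.09, 0.579, -0.114, 0.802]
contact_force: [0.6, 0.9, -1.0]
opening: 0.684
```

Emit:
play_rows(
  targets=[
    [[0,0,0],[0,0.4,0],80],
    [[0,0,0],[0,0,0],80],
    [[0,0,0],[0,0,0],80],
  ],
)

```text
clock: 9.55
tool_pos: [0.4774, -0.062, 0.2404]
eef_rot: [0.088, 0.579, -0.113, 0.802]
contact_force: [-0.4, -0.1, 0.8]
opening: 0.689
```

Run:
```python
from h import *
from scipy.spatial.transform import Rotation as R
for n in("wrist","top"):
    s=r.snapshot(n); np.save(n+"6.npy",s,allow_pickle=True); c=s["color"];cv2.imwrite(f"pics/{n}6.png",c[:,:,::-1])
st=r.get_state(); print(st["clock"],st["tool_pos"],st["contact_force"],st["q"].round(2));print(R.from_quat(st["eef_rot"]).as_matrix().round(3))
```

```text
9.65 [ 0.47755366 -0.06329208  0.24033523] [-0.52360359 -0.50332862 -0.24138741] [-0.09  0.48  0.11  2.29  0.46  0.07  0.82]
[[ 0.303  0.287  0.909]
 [-0.08   0.958 -0.275]
 [-0.95   0.01   0.313]]
```

View pics/wrist6.png

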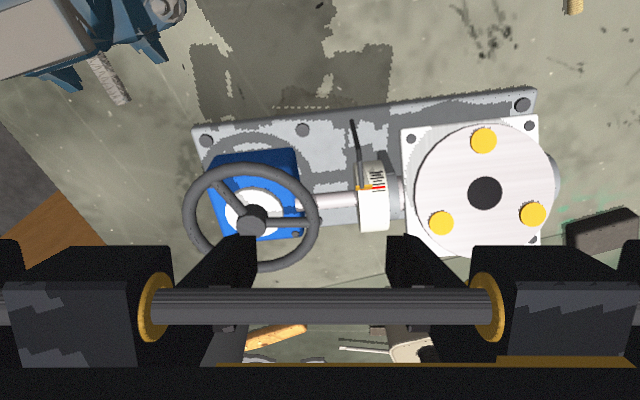

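View pics/top6.png

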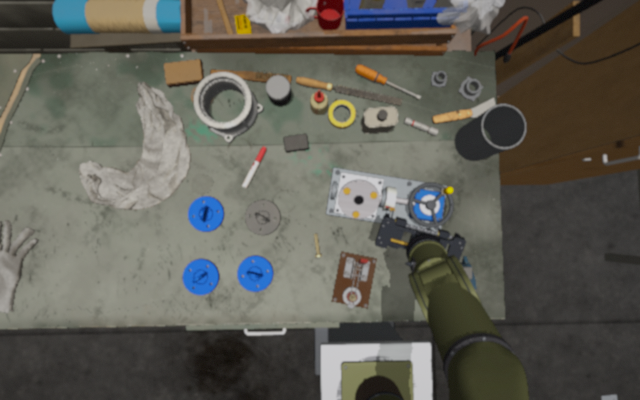

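Run:
```python
from fit import *
s=np.load("wrist6.npy",allow_pickle=True).item();t=np.load("top6.npy",allow_pickle=True).item();c=s["color"]
cv2.imwrite("pics/d6.png",cv2.resize(c[150:240,345:415,::-1],None,fx=8,fy=6,interpolation=cv2.INTER_NEAREST)[:600])
O={}
for nm,S in(("w",s),("t",t)):
    h=cv2.cvtColor(S["color"],cv2.COLOR_RGB2HSV); m=cv2.inRange(h,(16,120,100),(34,255,255))
    if nm=="t": m[:, :338]=0; m[:,395:]=0; m[:165]=0;m[220:]=0
    else: m[:,:410]=0;m[:120]=0;m[250:]=0
    n,l,st,ce=cv2.connectedComponentsWithStats(m); O[nm]=[ce[i] for i in range(1,n) if st[i,4]>8]
    print(nm,[(ce[i].round(1),st[i,4]) for i in range(1,n) if st[i,4]>8])
np.save("obs6.npy",O,allow_pickle=True)
def order(S,L,p):
    pr=proj(S,pads(p)); return [int(np.argmin(np.linalg.norm(pr-u,axis=1))) for u in L]
p0=[.5802,.0493,-.16,.42,3.12]
print(order(s,O["w"],p0),order(t,O["t"],p0))
s2=np.load("wrist2.npy",allow_pickle=True).item()
wp=np.array([[420.88,106.02],[465.98,170.52],[387.24,180.25]])
cases={"w":[(s,O["w"])],"t":[(t,O["t"])],"wt":[(s,O["w"]),(t,O["t"])]}
for k,v in cases.items():
  f=lambda p: np.concatenate([(proj(S,pads([p[0],p[1],p[4],p[2],p[3]])[order(S,L,p0)])-np.array(L)).ravel() for S,L in v]+[[(p[4]+.16)/.01]])
  q=least_squares(f,[.58,.049,.42,3.12,-.16]);J=q.jac;print(k,q.x.round(4),np.degrees(q.x[2]),q.fun.round(2),np.degrees(.25*np.sqrt(np.linalg.inv(J.T@J)[2,2])))
# joint: wrist2 at tilt-18.5deg
for d in(18.0,18.5,19.0):
  f=lambda p: np.concatenate([(proj(s,pads([p[0],p[1],p[4],p[2],p[3]])[order(s,O["w"],p0)])-np.array(O["w"])).ravel(),(proj(s2,pads([p[0]+p[5],p[1]+p[6],p[4],p[2]-np.radians(d),p[3]])[[0,2,1]])-wp).ravel(),[(p[4]+.16)/.01,p[5]/.002,p[6]/.002]])
  q=least_squares(f,[.58,.049,.42,3.12,-.16,0,0]);J=q.jac;print("w+w2",d,q.x.round(4),np.degrees(q.x[2]),q.cost,np.degrees(.25*np.sqrt(np.linalg.inv(J.T@J)[2,2])))
```

```text
w [(array([483. , 140.4]), np.int32(527)), (array([532.5, 213.9]), np.int32(494)), (array([440.8, 222.6]), np.int32(461))]
t [(array([346.3, 190.7]), np.int32(28)), (array([373.4, 194.8]), np.int32(26)), (array([355.3, 214.1]), np.int32(25))]
[0, 2, 1] [2, 1, 0]
w [ 0.5801  0.0495  0.4416  3.1315 -0.1604] 25.300693569601954 [-0.03 -0.28  0.23  0.17 -0.21  0.2  -0.04] 0.7530051682354517
t [ 0.5816  0.0519  0.4409  3.1263 -0.16  ] 25.263403557532833 [ 0.02 -0.11 -0.16  0.12  0.15 -0.01  0.  ] 1.8901182695673135
wt [ 0.5822  0.0497  0.4743  3.1249 -0.1607] 27.174902599827863 [-0.15 -0.1   0.64  0.57  0.22 -0.02  0.76  0.32  0.57  0.59  0.81  0.1
 -0.07] 0.5904946663052066
w+w2 18.0 [ 5.8030e-01  4.9500e-02  4.4260e-01  3.1301e+00 -1.6070e-01  9.0000e-04
 -3.0000e-04] 25.357783583060858 0.41758422825062985 0.6082938475872753
w+w2 18.5 [ 5.8020e-01  4.9500e-02  4.4220e-01  3.1307e+00 -1.6060e-01  5.0000e-04
 -3.0000e-04] 25.33849232408105 0.31396955606212146 0.6099342383325691
w+w2 19.0 [ 5.8020e-01  4.9500e-02  4.4180e-01  3.1312e+00 -1.6050e-01  2.0000e-04
 -2.0000e-04] 25.31552758568996 0.262448231431362 0.6112002234594613
```

View pics/d6.png

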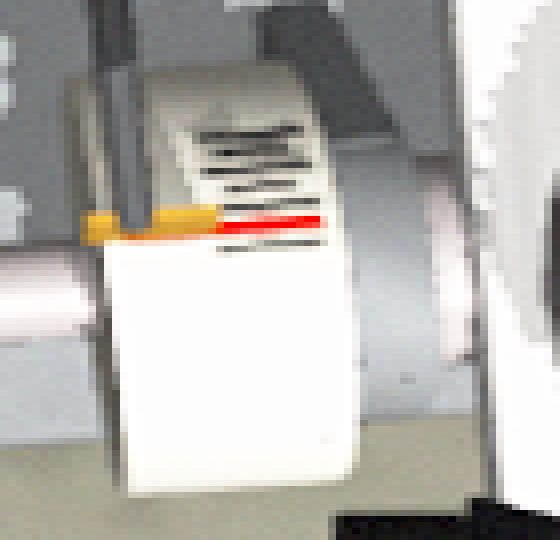

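Emit:
play_rows(
  targets=[
    [[0,0,0],[0.5,0.4,-0.5],80],
    [[-0.01,-0.065,0],[0.3,0.4,-0.6],80],
    [[-0.01,-0.065,0],[0,0,-0.6],80],
    [[0,0,0],[0,0,0],80],
    [[0,0,0],[0,0,0],80],
  ],
)

```text
clock: 10.15
tool_pos: [0.47, -0.0456, 0.1997]
eef_rot: [0.081, 0.614, -0.121, 0.776]
contact_force: [-0.6, -0.0, -0.2]
opening: 0.69
```

Run:
```python
from h import *
from scipy.spatial.transform import Rotation as R
for n in("wrist",):
    s=r.snapshot(n); np.save(n+"7.npy",s,allow_pickle=True); c=s["color"];cv2.imwrite(f"pics/{n}7.png",c[:,:,::-1])
st=r.get_state(); print(st["clock"],st["tool_pos"],st["contact_force"],st["q"].round(2));print(R.from_quat(st["eef_rot"]).as_matrix().round(3))
```

```text
10.2 [ 0.47021029 -0.04545109  0.19995009] [-0.74895219 -0.38630709  0.56038658] [-0.05  0.57 -0.02  2.28  0.96  0.14  0.27]
[[ 0.218  0.288  0.933]
 [-0.088  0.957 -0.275]
 [-0.972 -0.022  0.234]]
```

View pics/wrist7.png

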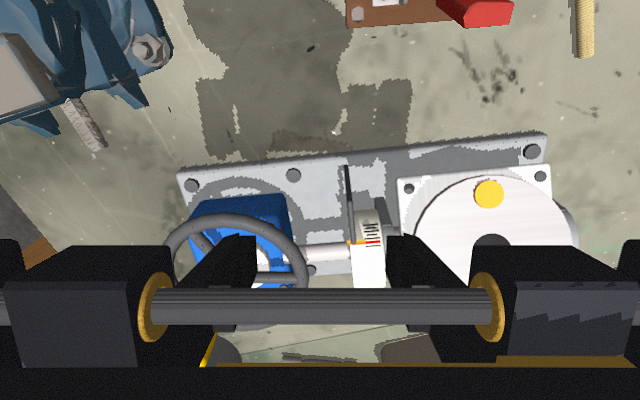

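Emit:
play_rows(
  targets=[
    [[0,0,0],[0.5,0.2,0],80],
    [[0,0,0],[0.5,0.2,0],80],
    [[0,-0.05,0],[0,0,-0.3],80],
    [[0,-0.05,0],[0,0,-0.3],80],
    [[0,0,0],[0,0,0],80],
  ],
)

```text
clock: 10.7
tool_pos: [0.5031, -0.0321, 0.1827]
eef_rot: [0.078, 0.601, -0.124, 0.786]
contact_force: [-0.3, 0.4, 0.3]
opening: 0.688
```

```bash
cat > snap.py <<'E'
import sys
from h import *
from scipy.spatial.transform import Rotation as R
k=sys.argv[2]
for n in sys.argv[1].split(","):
    s=r.snapshot(n); np.save(n+k+".npy",s,allow_pickle=True); c=s["color"];cv2.imwrite(f"pics/{n}{k}.png",c[:,:,::-1])
st=r.get_state(); print(st["clock"],st["tool_pos"].round(4),st["contact_force"].round(1),st["q"].round(2));print(R.from_quat(st["eef_rot"]).as_matrix().round(3))
E
python3 snap.py wrist 8
```

```text
10.75 [ 0.5036 -0.0316  0.183 ] [-0.2  0.6 -0.3] [-0.1   0.62 -0.01  2.23  1.25  0.14 -0.05]
[[ 0.248  0.288  0.925]
 [-0.099  0.957 -0.272]
 [-0.964 -0.024  0.266]]
```

View pics/wrist8.png

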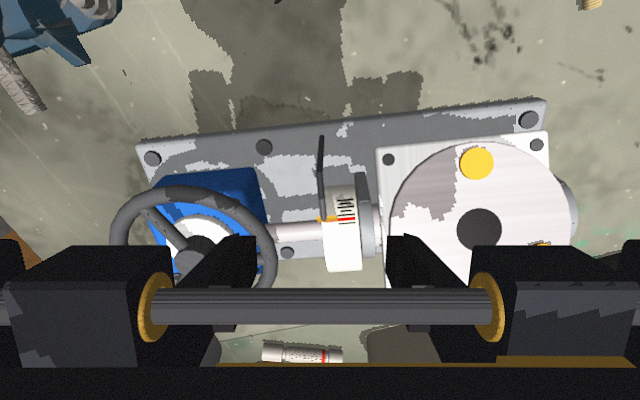

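Emit:
play_rows(
  targets=[
    [[0,-0.06,0],[0,0,0],80],
    [[0,-0.06,0],[0,0,0],80],
    [[0,-0.06,0],[0,0,0],80],
    [[0,0,0],[0,0,0],80],
    [[0,0,0],[0,0,0],80],
  ],
)

```text
clock: 11.25
tool_pos: [0.4957, -0.038, 0.1798]
eef_rot: [0.078, 0.571, -0.128, 0.807]
contact_force: [0.7, -0.6, 0.1]
opening: 0.686
```

```bash
python3 snap.py wrist 9
```

```text
11.3 [ 0.4961 -0.038   0.1799] [-0.3 -0.2  0.8] [ 0.05  0.63 -0.24  2.31  1.89  0.32 -0.71]
[[ 0.315  0.297  0.901]
 [-0.118  0.955 -0.273]
 [-0.942 -0.021  0.336]]
```

View pics/wrist9.png

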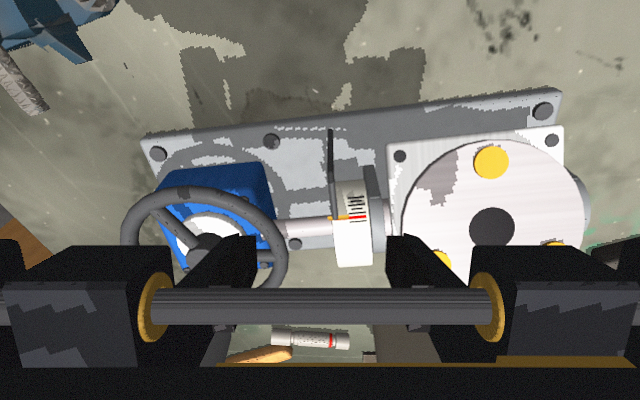

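Emit:
play_rows(
  targets=[
    [[0,-0.06,0],[0,0,0],80],
    [[0,-0.06,0],[0,0,0],80],
    [[0,0,0],[0.2,0,-0.3],80],
    [[0,0,0],[0,0,0],80],
    [[0,0,0],[0,0,0],80],
  ],
)

```text
clock: 11.8
tool_pos: [0.5039, -0.0378, 0.1675]
eef_rot: [0.085, 0.522, -0.124, 0.84]
contact_force: [-0.1, -0.1, 0.5]
opening: 0.688
```

```bash
python3 snap.py wrist 10; python3 -c "
import cv2
for k,(x,y) in {'9':(320,175),'10':(320,175)}.items():
  i=cv2.imread(f'pics/wrist{k}.png')[y:y+70,x:x+70];cv2.imwrite(f'pics/dd{k}.png',cv2.resize(i,None,fx=8,fy=8,interpolation=cv2.INTER_NEAREST))"
```

```text
11.85 [ 0.5039 -0.0377  0.1678] [-0.2 -0.4  0.1] [ 0.18  0.71 -0.48  2.39  2.18  0.6  -1.01]
[[ 0.426  0.296  0.855]
 [-0.119  0.955 -0.271]
 [-0.897  0.013  0.442]]
```

View pics/wrist10.png

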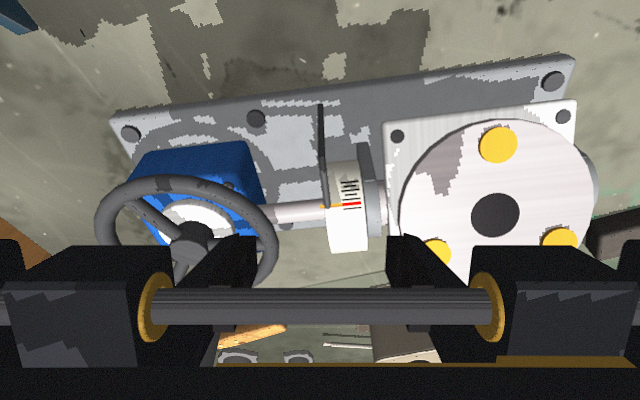

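View pics/dd10.png

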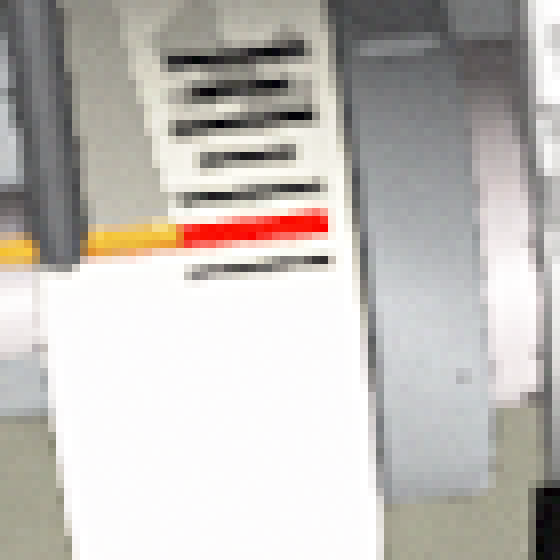

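Emit:
play_rows(
  targets=[
    [[0,0,0],[-0.2,0,0.9],0],
    [[0,0,0],[0,0.4,0.9],0],
    [[0.03,0.11,0],[0,0.7,0.2],0],
    [[0.03,0.11,0],[0,0.8,0],0],
    [[0.03,0.11,0],[0,0.8,0],0],
  ],
)

```text
clock: 12.35
tool_pos: [0.4914, -0.0067, 0.2398]
eef_rot: [0.074, 0.571, -0.141, 0.805]
contact_force: [-0.1, -0.8, 0.2]
opening: 0.998
```

Emit:
play_rows(
  targets=[
    [[0.03,0.11,0],[0,0.9,0],0],
    [[0,0,-0.1],[0,0.9,0],0],
    [[0,0,-0.14],[0,0.9,0],0],
    [[0,0,-0.14],[0,0.9,0],0],
    [[0,0,-0.14],[0,0.9,0],0],
  ],
)

```text
clock: 12.85
tool_pos: [0.4939, 0.1541, 0.2394]
eef_rot: [0.225, 0.551, -0.343, 0.726]
contact_force: [1.5, -0.4, 0.6]
opening: 1.0
```

Emit:
play_rows(
  targets=[
    [[0,0,-0.14],[0.2,0.9,0],0],
    [[0,0,-0.14],[0,0.6,0],0],
    [[0,0,-0.14],[0,0,0],0],
    [[0,0,0],[0,0,0],0],
    [[0,0,0],[0,0,0],0],
  ],
)

```text
clock: 13.35
tool_pos: [0.5022, 0.2114, 0.2389]
eef_rot: [0.333, 0.494, -0.485, 0.641]
contact_force: [0.1, -0.1, -0.4]
opening: 0.996
```

```bash
python3 snap.py wrist 11
```

```text
13.4 [0.502  0.211  0.2389] [-0.7  0.8 -0.1] [-0.51  0.67 -0.21  1.76  0.49  0.94 -0.69]
[[ 0.042  0.95   0.31 ]
 [-0.293  0.308 -0.905]
 [-0.955 -0.053  0.291]]
```

View pics/wrist11.png

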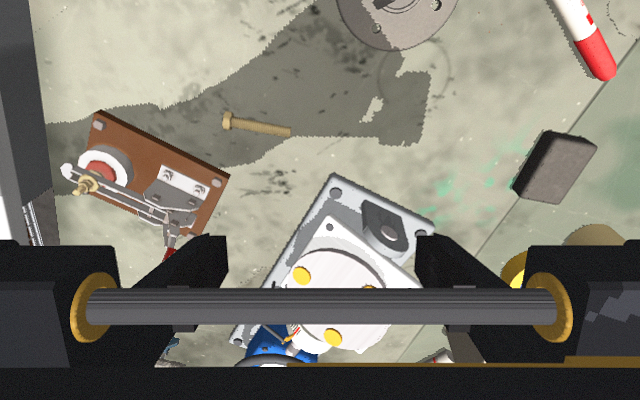

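Emit:
play_rows(
  targets=[
    [[0.1,0.014,0],[0,0.6,0],0],
    [[0.1,0.014,0],[0,0.6,0],0],
    [[0.09,0.014,0],[0.2,0.6,0],0],
    [[0,0,0.14],[0.2,0.6,0],0],
    [[0,0,0.14],[0,0.3,0],0],
  ],
)

```text
clock: 13.9
tool_pos: [0.5193, 0.3199, 0.2391]
eef_rot: [0.327, 0.624, -0.329, 0.628]
contact_force: [0.1, -0.6, -0.6]
opening: 0.998
```

Emit:
play_rows(
  targets=[
    [[0,0,0.14],[0,0,0],0],
    [[0,0,0.14],[0,0,0],0],
    [[0,0,0.14],[0,0,0],0],
    [[0,0,0.14],[0,0,0],0],
    [[0,0,0.14],[0,0,0],0],
  ],
)

```text
clock: 14.4
tool_pos: [0.5182, 0.3186, 0.2388]
eef_rot: [0.092, 0.698, -0.095, 0.703]
contact_force: [-0.2, -0.4, 0.2]
opening: 0.999
```

Emit:
play_rows(
  targets=[
    [[0,0,0.14],[0,0,0],0],
    [[0,0,0.14],[0,0,0],0],
    [[0,0,0.14],[0,0,0],0],
    [[0,0,0.14],[0,0,0],0],
    [[0,0,0.14],[0,0,0],0],
  ],
)

```text
clock: 14.9
tool_pos: [0.5182, 0.3186, 0.2388]
eef_rot: [-0.154, 0.688, 0.152, 0.693]
contact_force: [0.1, -0.9, -0.1]
opening: 0.997
```

Emit:
play_rows(
  targets=[
    [[0,0,0.14],[0,0,0],0],
    [[0,0,0.14],[0,0,0],0],
    [[0,0,0.14],[0,0,0],0],
    [[0,0,0.14],[0,0,0],0],
    [[0,0,0.05],[0,0,0],0],
  ],
)

```text
clock: 15.4
tool_pos: [0.5183, 0.3185, 0.2385]
eef_rot: [-0.352, 0.61, 0.353, 0.615]
contact_force: [-0.1, 0.3, 0.4]
opening: 0.996
```

```bash
python3 snap.py wrist 12
```

```text
15.45 [0.5183 0.3185 0.2385] [ 0.5 -0.3 -0.8] [-0.13  0.86 -0.97  1.63  0.79  1.08  1.29]
[[ 0.006 -0.864  0.503]
 [ 0.004  0.503  0.864]
 [-1.    -0.003  0.006]]
```

View pics/wrist12.png

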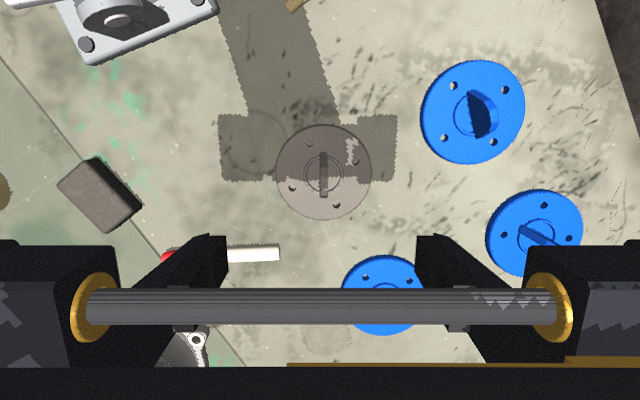

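Run:
```python
from h import *
s=np.load("wrist12.npy",allow_pickle=True).item()
crop(s["color"],270,115,380,225,6,"cov12")
st=r.get_state();print(proj(s,[st["tool_pos"]*[1,1,0]+[0,0,z] for z in(.01,.052)]))
for u,v in[(276,0),(372,0)]:pass
print(onz(s,324,171.5,.005))
```

```text
[[322.33480219 170.18783715]
 [322.32893469 178.7339978 ]]
[0.51797095 0.32142186 0.005     ]
```

View pics/cov12.png

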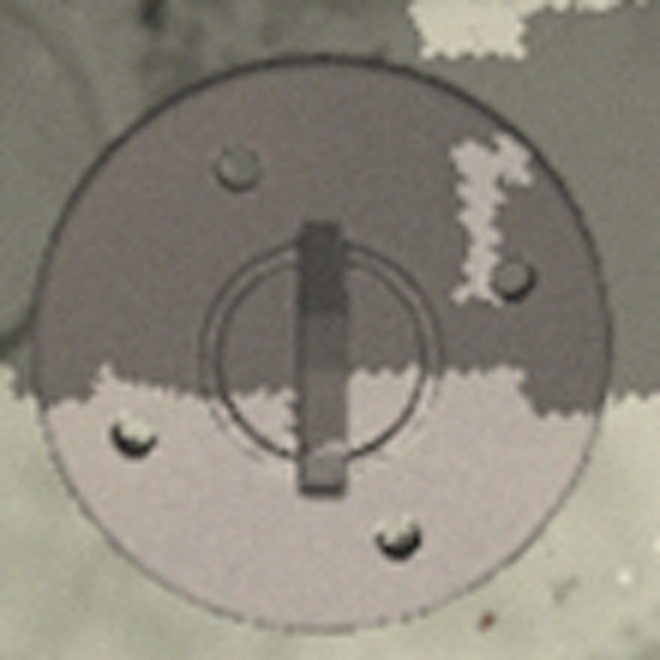

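Emit:
play_rows(
  targets=[
    [[0,0,0],[0,0.03,-1],0],
    [[0,0,0],[0,0.03,-1],0],
    [[0,0,0],[0,0,-1],0],
    [[0,0,0],[0,0,-1],0],
    [[0,0,0],[0,0,-0.7],0],
  ],
)

```text
clock: 15.95
tool_pos: [0.5176, 0.3204, 0.0482]
eef_rot: [-0.351, 0.612, 0.351, 0.615]
contact_force: [0.1, -0.1, -0.2]
opening: 1.002
```

Emit:
play_rows(
  targets=[
    [[0,0,0],[0,0,-0.23],120],
    [[0,0,0],[0,0,0],255],
    [[0,0,0],[0,0,0],255],
    [[0,0,0],[0,0,0],255],
    [[0,0,0],[0,0,0],255],
  ],
  newtons=45,
)

```text
clock: 16.45
tool_pos: [0.5191, 0.3228, 0.0429]
eef_rot: [-0.35, 0.611, 0.351, 0.617]
contact_force: [0.5, -0.2, 0.5]
opening: 0.569
```

Emit:
play_rows(
  targets=[
    [[0,0,0],[0,0,0],255],
    [[0,0,0],[0,0,0],255],
    [[0,0,0],[0,0,0],255],
    [[0,0,0],[0,0,0],255],
    [[0,0,0],[0,0,0],255],
  ],
)

```text
clock: 16.95
tool_pos: [0.5183, 0.3223, 0.0413]
eef_rot: [-0.35, 0.611, 0.351, 0.616]
contact_force: [-0.3, 0.9, -0.1]
opening: 0.116
```

```bash
python3 snap.py wrist 13
```

```text
17.0 [0.5184 0.3222 0.0413] [ 0.1 -0.5 -0.7] [-0.22  1.1  -0.78  1.72  1.07  0.79  1.07]
[[ 0.006 -0.862  0.508]
 [ 0.004  0.508  0.862]
 [-1.    -0.003  0.007]]
```

View pics/wrist13.png

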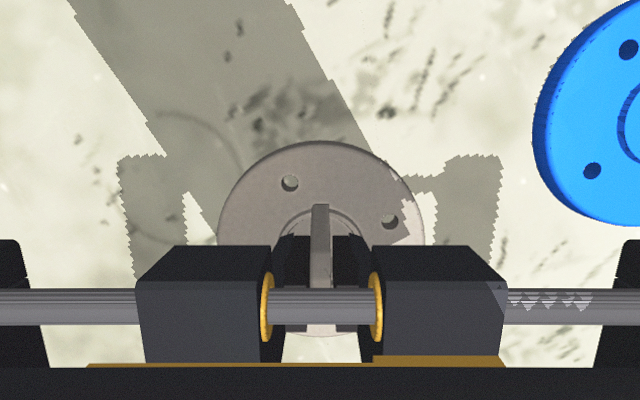

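Emit:
play_rows(
  targets=[
    [[0,0,0],[0,0,0],255],
    [[0,0,0],[0,0,0],255],
    [[0,0,0],[0,0,0],255],
    [[0,0,0],[0,0,0.2],255],
    [[0,0,0],[0,0,0.4],255],
  ],
)

```text
clock: 17.5
tool_pos: [0.5173, 0.3208, 0.0643]
eef_rot: [-0.351, 0.613, 0.351, 0.615]
contact_force: [-0.4, -0.5, -5.5]
opening: 0.089
```

Emit:
play_rows(
  targets=[
    [[0,0,0],[0,0,0.8],255],
    [[0,0,0],[0,0,0.8],255],
    [[0,0,0],[0,0,0.8],255],
    [[0,0,0],[0,0,0.8],255],
    [[0,0,0],[0,0,0.8],255],
  ],
)

```text
clock: 18.0
tool_pos: [0.5176, 0.3219, 0.2274]
eef_rot: [-0.351, 0.611, 0.352, 0.616]
contact_force: [0.3, -0.5, -5.2]
opening: 0.084
```

```bash
python3 snap.py wrist,scene 14
```

```text
18.1 [0.5192 0.3247 0.2306] [ 1.   0.9 -5.1] [-0.14  0.86 -0.96  1.63  0.8   1.06  1.27]
[[ 0.012 -0.862  0.507]
 [ 0.011  0.507  0.862]
 [-1.    -0.004  0.015]]
```

View pics/wrist14.png

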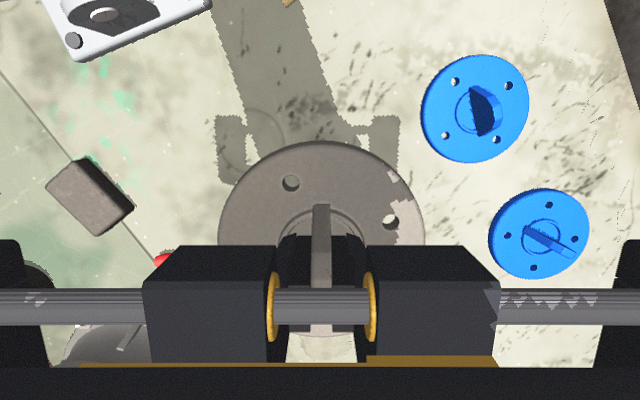

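View pics/scene14.png

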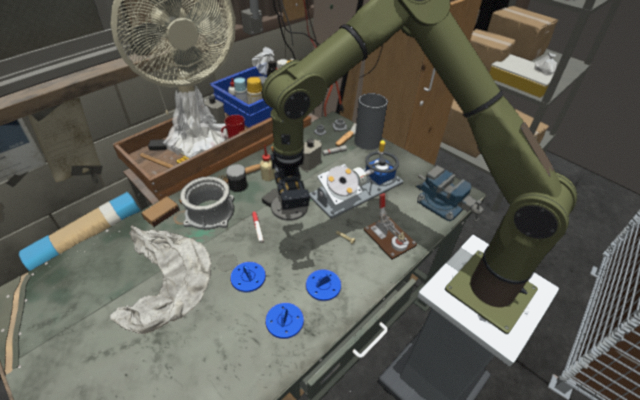

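Emit:
play_rows(
  targets=[
    [[0,0,0],[0,-0.7,0.3],255],
    [[-0.007,-0.043,0],[0,-0.7,0.3],255],
    [[-0.007,-0.043,0],[0,-0.7,0.2],255],
    [[-0.007,-0.043,0],[0,-0.7,0],255],
    [[-0.007,-0.043,0],[0,-0.7,0],255],
  ],
)

```text
clock: 18.6
tool_pos: [0.5172, 0.1805, 0.2564]
eef_rot: [-0.388, 0.561, 0.311, 0.661]
contact_force: [0.5, -0.1, -5.0]
opening: 0.09
```

Emit:
play_rows(
  targets=[
    [[-0.007,-0.043,0],[0,-0.7,0],255],
    [[-0.007,-0.043,0],[0,-0.7,0],255],
    [[-0.007,-0.043,0],[0,-0.7,0],255],
    [[-0.007,-0.043,0],[0,-0.7,0],255],
    [[0,0,0],[0,0,0],255],
  ],
)

```text
clock: 19.1
tool_pos: [0.515, 0.0641, 0.2551]
eef_rot: [-0.423, 0.511, 0.266, 0.7]
contact_force: [-0.2, -1.1, -5.9]
opening: 0.087
```

```bash
python3 snap.py wrist,top 15
```

```text
19.2 [0.517  0.0695 0.2564] [ 0.4  0.1 -5.4] [ 0.23  0.59 -0.84  2.15  1.26  0.65  1.07]
[[ 0.339 -0.806  0.485]
 [-0.051  0.499  0.865]
 [-0.939 -0.318  0.129]]
```

View pics/wrist15.png

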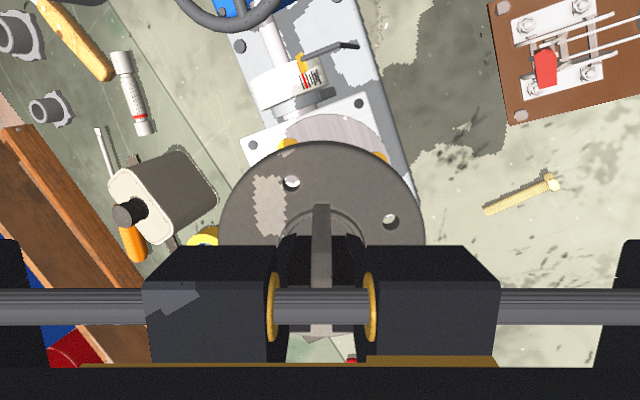

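View pics/top15.png

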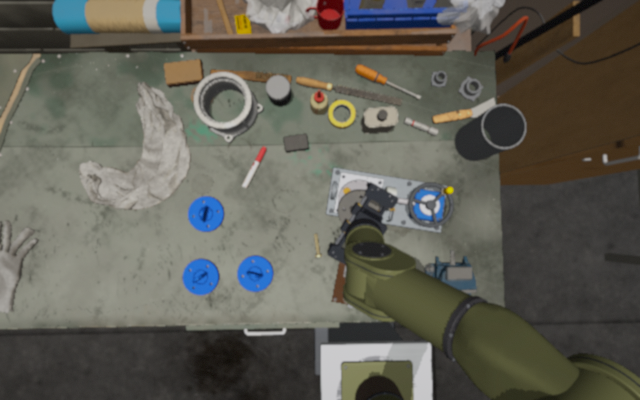

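```bash
cat > tgt.py <<'E'
import sys
from h import *
from scipy.spatial.transform import Rotation as R
h=float(sys.argv[1])   # underside height above seat
A=np.array([.5805,.0500,.062]); yaw=-.16; t=.4363
fx=np.array([np.cos(yaw),np.sin(yaw),0]); n=-np.sin(t)*fx+np.cos(t)*np.array([0,0,1])
S=A+.05*n
st=r.get_state(); M=R.from_quat(st["eef_rot"]).as_matrix(); p=st["tool_pos"]
T=S+(.0413+h)*n
c=np.cross(M[:,0],-n); ang=np.arcsin(np.linalg.norm(c)); w=c/np.linalg.norm(c)*ang
print("S",S.round(4),"n",n.round(4),"T",T.round(4)); print("pos",p.round(4),"shift units",((T-p)/.04).round(3),"turn",w.round(4))
print("F",st["contact_force"].round(2),"Fn",(st["contact_force"]@n).round(2),"mom",st["moment"].round(2),"height",((p-S)@n-.0413).round(4),"clock",st["clock"],"q",st["q"].round(2))
E
python3 tgt.py .03
```

```text
S [0.5596 0.0534 0.1073] n [-0.4172  0.0673  0.9063] T [0.5299 0.0582 0.1719]
pos [0.517  0.0695 0.2564] shift units [ 0.323 -0.283 -2.111] turn [-0.0175 -0.0843 -0.0018]
F [ 0.44  0.14 -5.36] Fn -5.03 mom [0.25 0.74 0.02] height 0.1127 clock 19.2 q [ 0.23  0.59 -0.84  2.15  1.26  0.65  1.07]
```

Emit:
play_rows(
  targets=[
    [[-0.006,-0.028,0],[0.1,-0.1,-0.4],255],
    [[-0.006,-0.028,0],[0.1,-0.1,-0.4],255],
    [[-0.006,-0.028,0],[0.1,-0.08,-0.4],255],
    [[0,0,0],[0,0,-0.3],255],
    [[0,0,0],[0,0,0],255],
  ],
)

```text
clock: 19.7
tool_pos: [0.5292, 0.0605, 0.1953]
eef_rot: [-0.439, 0.48, 0.249, 0.718]
contact_force: [0.7, 0.2, -4.9]
opening: 0.089
```

```bash
python3 snap.py wrist,scene 16; python3 tgt.py .015
```

```text
19.8 [0.5303 0.0604 0.1972] [-0.1 -0.1 -5.1] [ 0.17  0.71 -0.76  2.26  1.74  0.69  0.62]
[[ 0.419 -0.776  0.471]
 [-0.065  0.492  0.868]
 [-0.906 -0.394  0.156]]
S [0.5596 0.0534 0.1073] n [-0.4172  0.0673  0.9063] T [0.5362 0.0572 0.1583]
pos [0.5303 0.0604 0.1972] shift units [ 0.146 -0.082 -0.97 ] turn [-0.0025  0.0018 -0.0013]
F [-0.05 -0.06 -5.07] Fn -4.58 mom [0.2  0.91 0.07] height 0.0528 clock 19.8 q [ 0.17  0.71 -0.76  2.26  1.74  0.69  0.62]
```

View pics/wrist16.png

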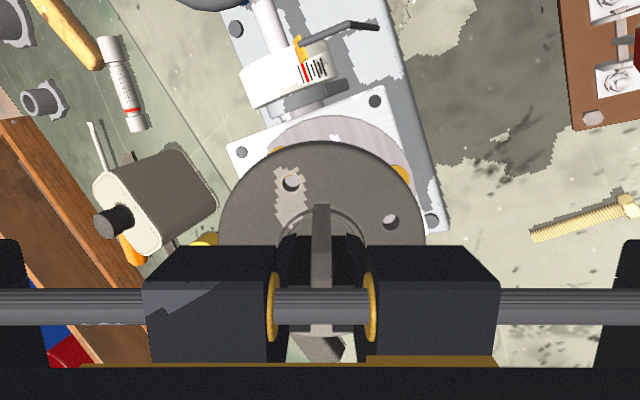

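View pics/scene16.png

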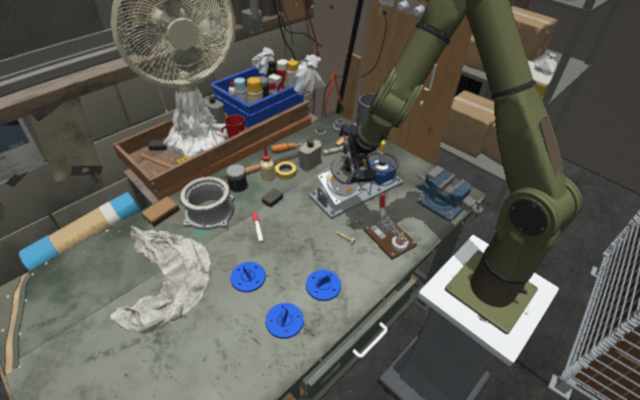

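Emit:
play_rows(
  targets=[
    [[0,0,0],[0.08,-0.04,-0.5],255],
    [[0,0,0],[0.07,-0.04,-0.45],255],
    [[0,0,0],[0,0,0],255],
  ],
  newtons=55,
)

```text
clock: 20.1
tool_pos: [0.5362, 0.0557, 0.1582]
eef_rot: [-0.439, 0.48, 0.247, 0.718]
contact_force: [-0.8, -1.5, -6.2]
opening: 0.088
```

```bash
python3 snap.py wrist,top 17; python3 tgt.py .003; python3 -c "
import cv2
i=cv2.imread('pics/wrist17.png')[60:260,190:450];cv2.imwrite('pics/z17.png',cv2.resize(i,None,fx=3,fy=3,interpolation=cv2.INTER_CUBIC))"
```

```text
20.2 [0.5366 0.0565 0.16  ] [ 0.2  1.8 -5.3] [ 0.17  0.81 -0.76  2.27  1.87  0.75  0.52]
[[ 0.42  -0.775  0.471]
 [-0.066  0.492  0.868]
 [-0.905 -0.396  0.156]]
S [0.5596 0.0534 0.1073] n [-0.4172  0.0673  0.9063] T [0.5412 0.0563 0.1475]
pos [0.5366 0.0565 0.16  ] shift units [ 0.114 -0.003 -0.313] turn [-0.0014  0.0031 -0.0009]
F [ 0.24  1.81 -5.32] Fn -4.8 mom [0.21 0.93 0.01] height 0.0163 clock 20.2 q [ 0.17  0.81 -0.76  2.27  1.87  0.75  0.52]
```

View pics/z17.png

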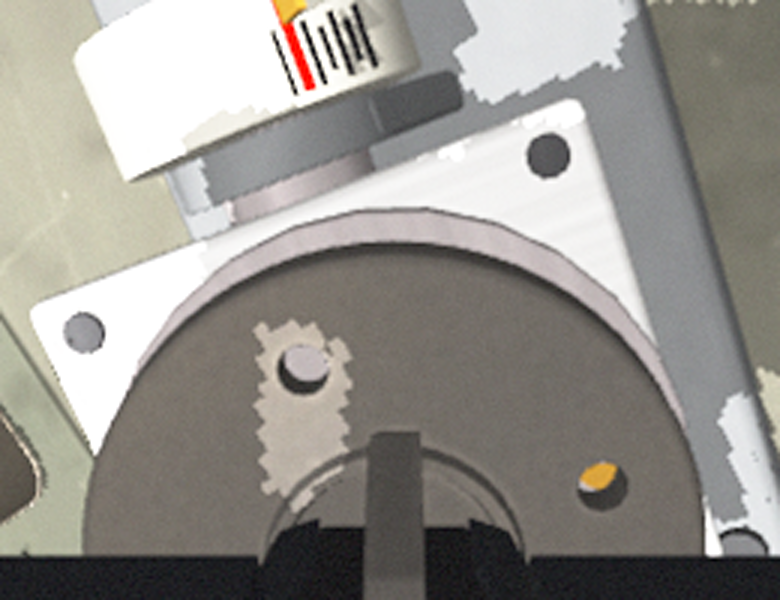

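Run:
```python
import cv2
i=cv2.imread('pics/wrist17.png')
cv2.imwrite('pics/z17a.png',cv2.resize(i[125:225,215:330],None,fx=6.5,fy=6,interpolation=cv2.INTER_CUBIC))
cv2.imwrite('pics/z17b.png',cv2.resize(i[125:225,325:440],None,fx=6.5,fy=6,interpolation=cv2.INTER_CUBIC))
```

```text
(no output)
```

View pics/z17a.png

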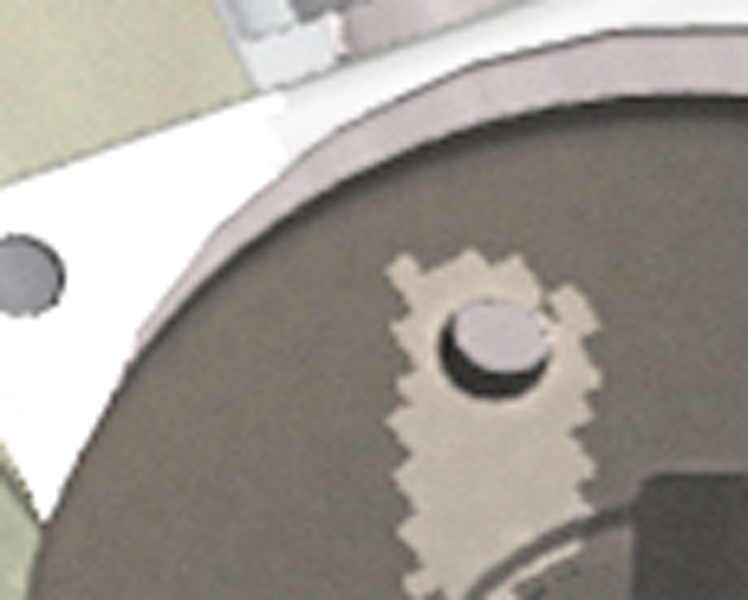

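View pics/z17b.png

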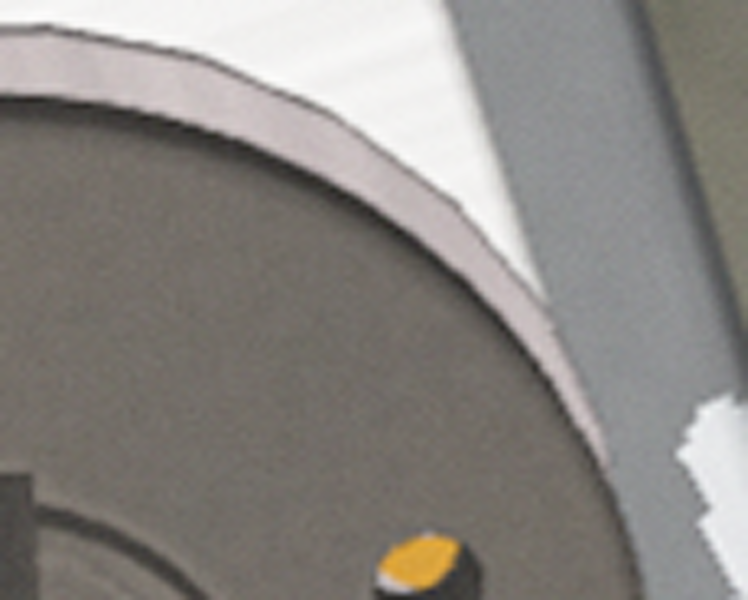

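Run:
```python
from h import *
from scipy.optimize import least_squares
from scipy.spatial.transform import Rotation as R
s=np.load("wrist17.npy",allow_pickle=True).item()
st=r.get_state(); T=np.eye(4);T[:3,:3]=R.from_quat(st["eef_rot"]).as_matrix();T[:3,3]=st["tool_pos"]
# use the fixed cam-in-tool from snapshot
Ti=np.linalg.inv(T)
def pt(u,v,x):
    o,d=ray(s,u,v); o=Ti[:3,:3]@o+Ti[:3,3]; d=Ti[:3,:3]@d; return (o+d*(x-o[0])/d[0])[1:]
a=lambda x,y:(215+x/6.5-.5+.08,125+y/6-.5+.08)
b=lambda x,y:(325+x/6.5-.5+.08,125+y/6-.5+.08)
seat=[a(215,230),a(340,128),a(475,65),a(620,32),a(735,27),b(200,62),b(330,115),b(455,205),b(545,300),b(600,430)]
covu=[a(270,232),a(420,150),a(560,110),a(680,97),b(60,100),b(200,130),b(330,190)]
covt=[a(120,385),a(75,460),a(30,575),b(560,385),b(610,480),b(640,570)]
def cf(P,Rr):
    P=np.array(P); q=least_squares(lambda c:np.linalg.norm(P-c,axis=1)-Rr,[0,0]); return q.x.round(5),(q.fun*1e3).round(2)
print("cov under",cf([pt(*p,.0413) for p in covu],.052))
print("cov top",cf([pt(*p,.0313) for p in covt],.052))
print("cov all",cf([pt(*p,.0413) for p in covu]+[pt(*p,.0313) for p in covt],.052))
for x in(.0606,.0646,.0706): print("seat",x,cf([pt(*p,x) for p in seat],.056))
```

```text
cov under (array([0.00055, 0.00035]), array([-0.14, -0.06,  0.01,  0.12,  0.22,  0.1 , -0.31]))
cov top (array([0.00064, 0.00235]), array([ 0.42, -0.11, -0.71,  0.72, -0.19, -0.89]))
cov all (array([0.00062, 0.00074]), array([ 0.21,  0.32,  0.4 ,  0.51,  0.59,  0.44, -0.02, -0.61, -0.97,
       -1.28, -0.26, -0.95, -1.42]))
seat 0.0606 (array([0.00141, 0.00024]), array([-0.36, -0.07,  0.06,  0.18,  0.26, -0.13, -0.03, -0.1 ,  0.36,
       -0.46]))
seat 0.0646 (array([0.00174, 0.00029]), array([ 0.11,  0.11,  0.05,  0.03,  0.05, -0.36, -0.19, -0.11,  0.55,
       -0.01]))
seat 0.0706 (array([0.00223, 0.00035]), array([ 0.87,  0.41,  0.03, -0.2 , -0.27, -0.71, -0.43, -0.12,  0.87,
        0.71]))
```

Emit:
play_rows(
  targets=[
    [[0,0,0],[0.04,0,-0.11],255],
    [[0,0,0],[0.04,0,-0.1],255],
    [[0,0,0],[0.03,0,-0.1],255],
    [[0,0,0],[0,0,0],255],
  ],
)

```text
clock: 20.6
tool_pos: [0.5408, 0.0557, 0.1466]
eef_rot: [-0.439, 0.479, 0.246, 0.719]
contact_force: [-0.4, 0.0, -5.5]
opening: 0.087
```

```bash
python3 tgt.py 0
```

```text
S [0.5596 0.0534 0.1073] n [-0.4172  0.0673  0.9063] T [0.5424 0.0561 0.1447]
pos [0.5408 0.0557 0.1466] shift units [ 0.04   0.01  -0.046] turn [-0.0003  0.0024 -0.0003]
F [-0.39  0.02 -5.51] Fn -4.83 mom [0.25 0.98 0.03] height 0.0023 clock 20.6 q [ 0.17  0.84 -0.76  2.27  1.9   0.77  0.5 ]
```

Emit:
play_rows(
  targets=[
    [[0,0,0],[0.015,0.005,-0.022],255],
    [[0,0,0],[0.012,0,-0.022],255],
    [[0,0,0],[0,0,0],255],
  ],
)

```text
clock: 20.9
tool_pos: [0.5419, 0.056, 0.1451]
eef_rot: [-0.44, 0.479, 0.246, 0.719]
contact_force: [0.5, -0.2, -5.6]
opening: 0.088
```

```bash
python3 tgt.py 0
```

```text
S [0.5596 0.0534 0.1073] n [-0.4172  0.0673  0.9063] T [0.5424 0.0561 0.1447]
pos [0.5419 0.056  0.1451] shift units [ 0.013  0.003 -0.01 ] turn [-0.0005  0.0028 -0.0004]
F [ 0.52 -0.23 -5.63] Fn -5.33 mom [0.22 0.96 0.01] height 0.0006 clock 20.9 q [ 0.17  0.84 -0.76  2.26  1.9   0.77  0.5 ]
```

Emit:
play_rows(
  targets=[
    [[0,0,0],[0.01,-0.002,-0.022],255],
    [[0,0,0],[0,0,0],255],
  ],
)

```text
clock: 21.1
tool_pos: [0.542, 0.0561, 0.1447]
eef_rot: [-0.44, 0.479, 0.247, 0.719]
contact_force: [-2.3, -0.1, 0.4]
opening: 0.082
```

```bash
python3 tgt.py 0
```

```text
S [0.5596 0.0534 0.1073] n [-0.4172  0.0673  0.9063] T [0.5424 0.0561 0.1447]
pos [0.542  0.0561 0.1447] shift units [0.01  0.001 0.001] turn [-0.0006  0.0033 -0.0005]
F [-2.32 -0.07  0.38] Fn 1.31 mom [ 0.09  0.93 -0.1 ] height 0.0001 clock 21.1 q [ 0.17  0.84 -0.76  2.26  1.91  0.77  0.49]
```

Emit:
play_rows(
  targets=[
    [[0,0,0],[0.01,-0.002,-0.022],255],
    [[0,0,0],[0,0,0],255],
  ],
)

```text
clock: 21.3
tool_pos: [0.5424, 0.056, 0.1437]
eef_rot: [-0.44, 0.479, 0.247, 0.719]
contact_force: [-5.2, -0.8, 4.3]
opening: 0.083
```

```bash
python3 tgt.py 0
```

```text
S [0.5596 0.0534 0.1073] n [-0.4172  0.0673  0.9063] T [0.5424 0.0561 0.1447]
pos [0.5424 0.056  0.1437] shift units [-0.     0.004  0.025] turn [-0.0006  0.0031 -0.0005]
F [-5.15 -0.83  4.27] Fn 5.96 mom [ 0.02  1.   -0.13] height -0.0009 clock 21.3 q [ 0.17  0.85 -0.76  2.26  1.91  0.77  0.49]
```

Emit:
play_rows(
  targets=[
    [[0,0,0],[0.01,-0.002,-0.023],255],
    [[0,0,0],[0.01,-0.002,-0.023],255],
    [[0,0,0],[0.01,-0.002,-0.023],255],
    [[0,0,0],[0,0,0],255],
    [[0,0,0],[0,0,0],255],
  ],
)

```text
clock: 21.8
tool_pos: [0.5436, 0.0558, 0.1411]
eef_rot: [-0.44, 0.479, 0.247, 0.719]
contact_force: [-5.5, -0.9, 6.9]
opening: 0.085
```

```bash
python3 snap.py wrist 18; python3 tgt.py 0; python3 -c "
import cv2
i=cv2.imread('pics/wrist18.png')[60:260,190:450];cv2.imwrite('pics/z18.png',cv2.resize(i,None,fx=3,fy=3,interpolation=cv2.INTER_CUBIC))"
```

```text
21.85 [0.5436 0.0558 0.1411] [-5.4 -0.5  6.4] [ 0.17  0.85 -0.76  2.26  1.91  0.77  0.49]
[[ 0.42  -0.775  0.471]
 [-0.067  0.492  0.868]
 [-0.905 -0.396  0.155]]
S [0.5596 0.0534 0.1073] n [-0.4172  0.0673  0.9063] T [0.5424 0.0561 0.1447]
pos [0.5436 0.0558 0.1411] shift units [-0.03   0.008  0.09 ] turn [-0.0006  0.0034 -0.0005]
F [-5.43 -0.53  6.4 ] Fn 8.03 mom [-0.12  0.98 -0.12] height -0.0038 clock 21.85 q [ 0.17  0.85 -0.76  2.26  1.91  0.77  0.49]
```

View pics/z18.png

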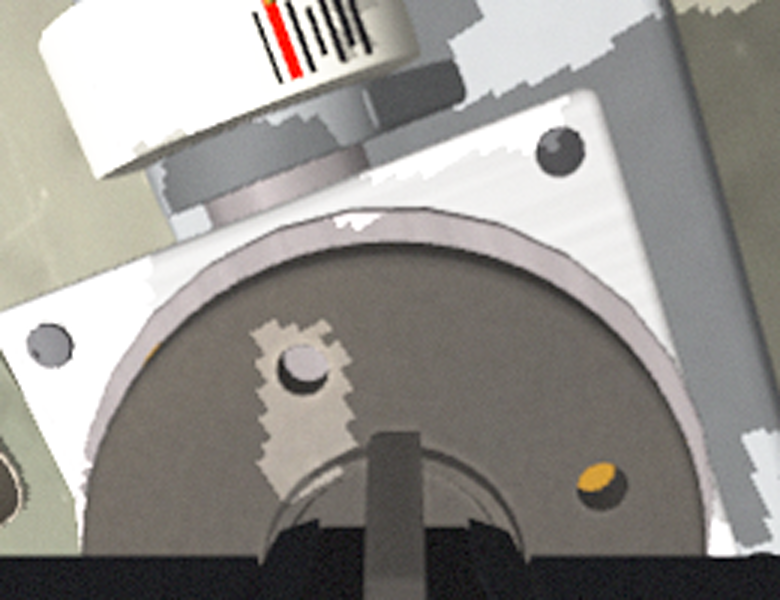

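Emit:
play_rows(
  targets=[
    [[0,0,0],[0.012,-0.002,-0.027],255],
    [[0,0,0],[0,0,0],255],
    [[0,0,0],[0,0,0],255],
  ],
)

```text
clock: 22.15
tool_pos: [0.5441, 0.0557, 0.1402]
eef_rot: [-0.44, 0.479, 0.247, 0.719]
contact_force: [-7.2, -1.1, 9.4]
opening: 0.085
```

```bash
for i in 1 2 3 4; do python3 snap.py wrist 19 >/dev/null; python3 tgt.py 0 | tail -1; done; python3 tgt.py -.005
```

```text
F [-7.53 -0.41  6.47] Fn 8.98 mom [-0.15  0.98 -0.24] height -0.0048 clock 22.2 q [ 0.17  0.86 -0.76  2.26  1.92  0.77  0.49]
F [-7.05 -0.75  8.41] Fn 10.51 mom [-0.12  0.91 -0.15] height -0.0048 clock 22.25 q [ 0.17  0.86 -0.76  2.26  1.92  0.77  0.49]
F [-7.22 -0.92  6.79] Fn 9.11 mom [-0.08  0.92 -0.14] height -0.0048 clock 22.3 q [ 0.17  0.86 -0.76  2.26  1.92  0.77  0.49]
F [-6.95 -0.61  7.97] Fn 10.08 mom [-0.08  0.96 -0.16] height -0.0048 clock 22.35 q [ 0.17  0.86 -0.76  2.26  1.92  0.77  0.49]
S [0.5596 0.0534 0.1073] n [-0.4172  0.0673  0.9063] T [0.5445 0.0558 0.1402]
pos [0.544  0.0558 0.1402] shift units [0.012 0.001 0.   ] turn [-0.0006  0.0036 -0.0006]
F [-6.95 -0.61  7.97] Fn 10.08 mom [-0.08  0.96 -0.16] height -0.0048 clock 22.35 q [ 0.17  0.86 -0.76  2.26  1.92  0.77  0.49]
```

```bash
python3 snap.py scene,top 20
python3 - <<'E'
import cv2
i=cv2.imread('pics/wrist19.png')
cv2.imwrite('pics/z19a.png',cv2.resize(i[125:225,205:330],None,fx=6,fy=6,interpolation=cv2.INTER_CUBIC))
cv2.imwrite('pics/z19b.png',cv2.resize(i[125:225,325:450],None,fx=6,fy=6,interpolation=cv2.INTER_CUBIC))
i=cv2.imread('pics/scene20.png')[120:240,280:420];cv2.imwrite('pics/s20.png',cv2.resize(i,None,fx=5,fy=5,interpolation=cv2.INTER_CUBIC))
E
```

```text
22.45 [0.544  0.0557 0.1402] [-6.6 -0.7  8.6] [ 0.17  0.86 -0.76  2.26  1.92  0.77  0.49]
[[ 0.42  -0.775  0.471]
 [-0.067  0.491  0.868]
 [-0.905 -0.396  0.155]]
```

View pics/z19a.png

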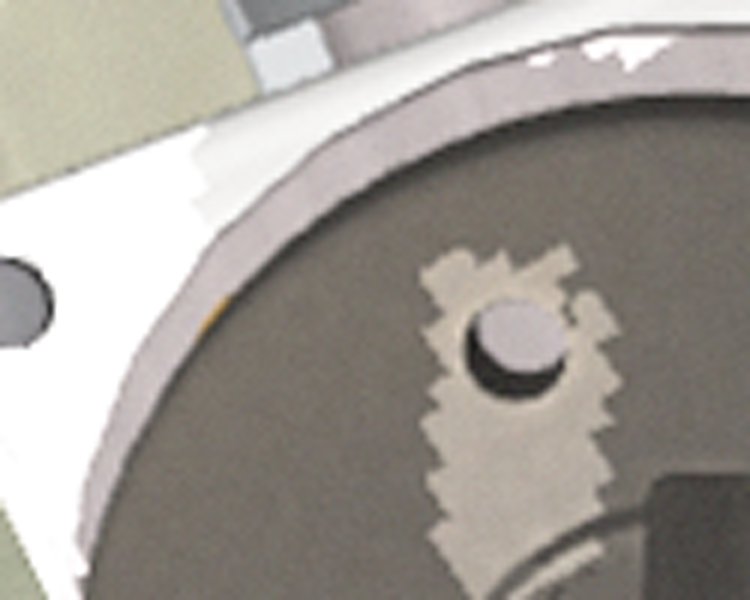

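View pics/z19b.png

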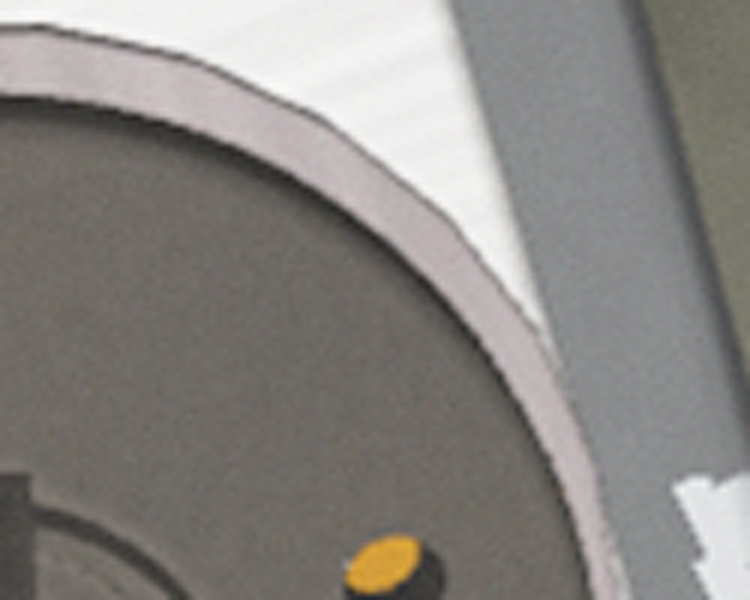

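View pics/s20.png

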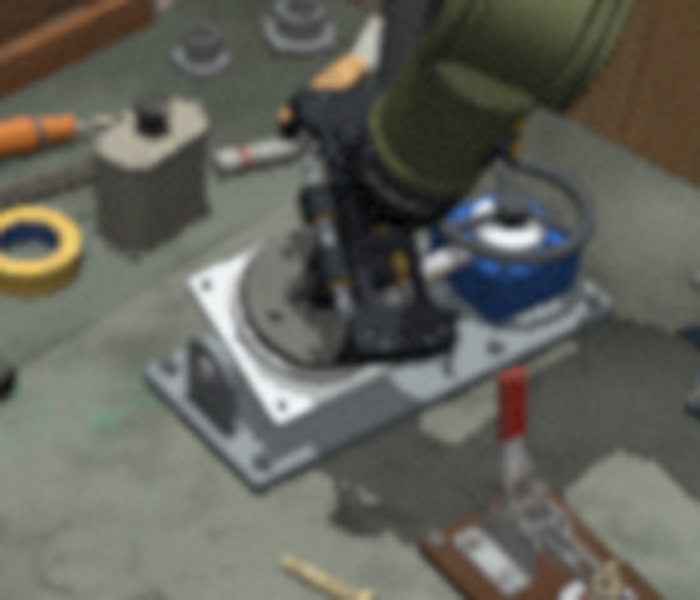

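Run:
```python
from plant import r
print(r.finish_job()); s=r.get_state(); print(s["clock"],s["tool_pos"],s["contact_force"],s["opening"])
```

```text
the job is handed in; nothing more can be done
None
the job is handed in; nothing more can be done
```

I cranked the table to 25°, picked up the cover by its rib, laid it on the seat and pressed it down about half the travel. The job is handed in, at about 22.5 s of the 62 s allowed, with the rib still gripped.

**What I did**
- I turned the handwheel by its knob about 1.54 turns, starting from roughly 6.5° of tilt.
- I then gripped the grey cover's rib, tilted it 25° and lowered it onto the three pads. I pressed along the seat's normal and held with a 55 N grip.

**Last checks**
- **Tilt:** seen square on, the red line lay in line with the brass pointer, and was still beside it once the cover was seated. The pad positions in the wrist and the top picture each gave about 25.3° (±0.7° for the wrist). Fitting both pictures together gave 27.2°, which I put down to the offset between their calibrations.
- **Centring:** before contact the measured cover-to-seat offset was about 1 mm, and I corrected for it. After pressing, the visible seat rim looked about even left and right of the cover, judged by eye only.
- **Flushness:** the tool axis was within 0.2° of the seat normal I had estimated. The side force was about 2 N, and I did not measure the gap directly.
- **Seat travel:** the tool went in about 4.8–5 mm. The force reading (about 14.6 N on the seat) implies about 4.4 mm, so the two differ slightly but both sit near half travel.
- **Other things:** nothing else was touched, and the bystanders seen in the last picture looked undisturbed.

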